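# Clip the egg box shut and wind its timer

## Task

The box of boiled eggs has to rest for a quarter of an hour before it is sold: its lid is down, but the three orange clips on its near, left and right sides still stick out. Press each clip down and right in under the lid's overhang until it is fully home, then turn the pointer of the small wind-up timer clockwise to its red fifteen-minute mark, pressing the timer down on the table while you turn so that it does not turn along, shift or tip, and let go of it. Leave the carton, the bowl and the jar where they are.

Things in the scene. Friction and masses are not known exactly. Their poses are not given: they have to be found in the camera images.
- egg_box: White food box: six eggs, clear lid with a blue frame 124 (its x) by 170 (its y) mm, 70 mm high, overhanging the tub by 13 mm. Origin: centre of its underside on the table, z up. Its -x side is the near side facing the robot, +y left, -y right; the lid's hinge is at +x. It stands on a grippy mat and does not move when pushed. 
- clip_near (a joint): Angle of the near (-x) clip, an orange flap 50 mm wide, 26 long, 3 thick. 0 = sticks straight out level, grows as its free end goes down, 1.571 = straight down, 2.0 = home: its stop, folded in under the lid's overhang, 25 degrees past straight down. Starts at 0 to 0.5, takes 1.5 to 4 N, stays where left. Middle of its hinge line: (-64, 0, 65) mm in the box's frame.
- clip_left (a joint): The same for the equal clip on the left (+y) side; middle of its hinge line: (0, 87, 65) mm in the box's frame.
- clip_right (a joint): The same for the equal clip on the right (-y) side; middle of its hinge line: (0, -87, 65) mm in the box's frame.
- clip_near_pad (a point): Point on the outer face of the near clip (its upper face while it sticks out), 18 mm from the hinge line, in the middle of its width.
- clip_left_pad (a point): The same point on the left clip.
- clip_right_pad (a point): The same point on the right clip.
- timer: Loose round cream wind-up timer, 100 mm across, flat top 42 mm above the table, knob upright in its middle; 0.17 to 0.27 kg, four smooth feet 40 mm from its centre. Origin: centre of its underside on the table, z up; its yaw varies. White dial with a tick every 5 minutes; zero is on the timer's +x side (away from the robot), the thick red tick, 15 minutes, on its -y side.
- timer_grip (a point): Point on the knob's upright axis to grip, 71 mm above the table, 5 mm below the top of the knob's bar. Turns with the knob: z up, x along the bar to its white pointer line. The knob is a dark bar 54 mm long, 13 thick, 26 high (50 to 76 mm above the table) on a round skirt 56 mm across whose top is 50 mm above the table.
- timer_dial (a joint): Knob angle, clockwise seen from above. 0: pointer along the timer's +x; 1.571: pointer at the red tick (timer's -y side). Starts at 0.1 to 0.63. Stiff, 0.18 N m, stays where left. Under its own weight the light timer skids round with the knob; pushed straight down on the knob with 10 to 20 N all through the turn, it stays put.
- timer_back (a point): Middle of the timer's back edge, 48 mm behind its centre, 20 mm above its underside; shows whether the timer has shifted or turned.
- timer_front (a point): Middle of the timer's front edge, 48 mm before its centre, 20 mm above its underside.
- carton_mid (a point): Bystander: pulp carton with six eggs, 105 by 155 mm, 70 mm high; its centre.
- bowl_mid (a point): Bystander: steel bowl of shallots, 120 mm across, 50 mm high; its centre.
- jar_mid (a point): Bystander: amber glass jar with a red cap, 64 mm across, 95 mm high; its centre.

How it is judged:
By the outcome, as a careful person would: the job done as asked, in the order asked, and still so for the second after the job is handed in, with the robot touching nothing.
It also fails if it takes over 72 s, if anything falls off the work surface, if the arm or the gripper's body presses on something with over 40 N, if the wrist force passes 120 N, or if a joint passes its speed limit or range.

## Robot

A 6-joint arm with a two-finger parallel gripper is mounted at the origin on the work surface. World frame = base frame: x ahead of the robot, y to its left, z up, the work surface at z = 0. Lengths are in m, angles in rad, forces in N, time in s.
With the tool pointing down it reaches from about 0.3 to 0.825 m from the base axis. Payload 5.4 kg.
Tool frame: the origin (TCP) lies at the centre of the arm's flange, where the gripper is bolted on; the fingertips stand 190 mm ahead of it and the grasp point (between the pads) lies 171 mm ahead of it; z points along the fingers, y is the direction in which the jaws open and shut (so a half turn about z gives the same grasp; the last joint's range is limited). The gripper opens to 92 mm and grips with 3 to 60 N. Pads are 20 mm wide; open, the fingers measure 128 mm over their backs; the gripper's body (75 mm by 189 mm) begins 69 mm behind the grasp point.
Start: joints at [-1.464, 0.158, 1.597, -0, 1.386, -0.21], TCP at [0.179, -0.546, 0.405] pointing down, gripper open.
Joint ranges: [-2.91, 2.91], [-0.94, 2.29], [0.18, 2.7], [-1.29, 4.43], [0.17, 2.64], [-3, 3]. Speed limits (rad/s): [2.57, 2.57, 3.14, 3.14, 3.14, 3.14].

## Interface

Orientations are given as a rotation vector (axis times angle).
In Python, from rig import status, eyes, manip gives the robot as it stands.
- The arm moves only by the tool apply_moves, never from a script. Its argument "motion" is a list of rows, each a list of 3 entries, a list of its own where there are three numbers: the shift along the tool's x, y, z in cm, then the turn about the tool's z in rad, then the opening in per cent of the stroke, from 0 (shut) to 100 (fully open). A call has 1 to 10 rows; each row is the pose to reach, as a shift and turn from the pose commanded when the call began, along the tool's axes at that moment; what a row does not reach only later rows make up. A row lasts 1/12 s, in which the tool goes at most 41.7 mm and 7.16 degrees, less where a joint would pass 70% of its speed; a pose out of reach is approached as far as the arm can. A call with a gripper value outside its range is refused whole. The fingers move at their own pace and stop on an object; "squeeze" is the grip in N (left out, the last holds). Time passes only in rows, so rows that repeat a pose let the fingers close. It gives the time, the measured TCP pose, the force and the opening at its end, in the units of the state.
- status.read_state(): the state, without advancing time (a new reading comes with each control period).
- eyes.snapshot(name): name is "scene" or "side" or "wrist"; returns a dict with "image" (480x640x3 uint8, red, green, blue), "camera_matrix" (3x3 intrinsics, pixels), "eye" and "rotation" of the camera in the world; the wrist camera has in their place "hand_eye" (4x4, takes a point from camera to tool coordinates, whose origin is the TCP and whose axes are the flange's). Camera axes: x right, y down, z forward; pixel columns grow to the right and rows downward; lengths in m; the calibration is good to about 2 mm. A picture is of the moment at which its call begins: read the wrist's pose just before it. There is no depth.
- manip.close_job(): hands the job in, once; it reports no verdict.
The state is a dict: "t": time; "qpos": joint angles; "joint_velocities": joint speeds; "joint_efforts": joint torques, N m; "ee_pos": TCP position; "ee_rot": TCP orientation; "force": force on the tool from outside, world axes, zero at the start; "wrist_torque": the same for the moment, N m; "width": finger opening in m.
Only numpy, scipy, OpenCV 4.12 (cv2) and the standard library are available. Lean on these libraries where they do the work, as an engineer would, in place of code of your own. Each camera call takes 0.05 s, during which the arm holds its last target.

## Working session

There is one attempt and no reset: what is moved stays moved. The work goes in short steps, Python scripts to look and compute and a tool call to move; the robot and the scene stay as the last step left them, time stands still between calls to the robot, and variables do not carry over. Pictures are saved under pics/ and viewed, and the job is handed in when it is done.

Besides the shell and the picture viewer there is one more tool, called after "Call:" as name([rows], argument=value, ...), one row to a line, values as JSON. apply_moves: Moves the arm, as the interface text tells. Its arguments: {"type":"object","properties":{"motion":{"type":"array"},"squeeze":{"type":"number"}},"required":["motion"]}

```bash
ls; mkdir -p pics; python3 - <<'E'
from rig import status, eyes, manip
import cv2,numpy as np
s=status.read_state()
print({k:np.round(v,4) for k,v in s.items()})
for n in ["scene","side","wrist"]:
    d=eyes.snapshot(n); cv2.imwrite(f"pics/{n}0.png",d["image"][:,:,::-1])
    print(n,[(k,np.round(d[k],4).tolist()) for k in d if k!="image"])
E
```

```text
pics
{'t': np.float64(0.0), 'qpos': array([-1.4641,  0.1591,  1.5982,  0.    ,  1.3861, -0.2101]), 'joint_velocities': array([-0.0014, -0.0013, -0.0023, -0.0004, -0.0002, -0.0003]), 'joint_efforts': array([-2.30000e-03, -3.85586e+01, -3.22100e+01,  6.99000e-02,
        3.80000e-02, -1.00000e-04]), 'ee_pos': array([ 0.1791, -0.5461,  0.4037]), 'ee_rot': array([-3.1005e+00, -4.9520e-01, -2.0000e-04]), 'force': array([-0.3852,  0.328 ,  0.48  ]), 'wrist_torque': array([-0.0187,  0.0375, -0.0493]), 'width': np.float64(0.092)}
scene [('camera_matrix', [[501.4448, 0.0, 315.1214], [0.0, 501.4448, 243.3211], [0.0, 0.0, 1.0]]), ('eye', [1.4086, 0.161, 0.717]), ('rotation', [-1.5012, -1.8815, 0.8981])]
side [('camera_matrix', [[508.1264, 0.0, 321.4698], [0.0, 508.1264, 240.9232], [0.0, 0.0, 1.0]]), ('eye', [0.3651, -0.6573, 0.5014]), ('rotation', [-2.0895, 0.3799, -0.2302])]
wrist [('camera_matrix', [[385.843, 0.0, 325.8171], [0.0, 385.843, 245.9836], [0.0, 0.0, 1.0]]), ('hand_eye', [[-0.0004, -0.9595, -0.2818, 0.0799], [1.0, -0.0005, 0.0002, 0.0007], [-0.0003, -0.2818, 0.9595, 0.0207], [0.0, 0.0, 0.0, 1.0]])]
```

View pics/scene0.png

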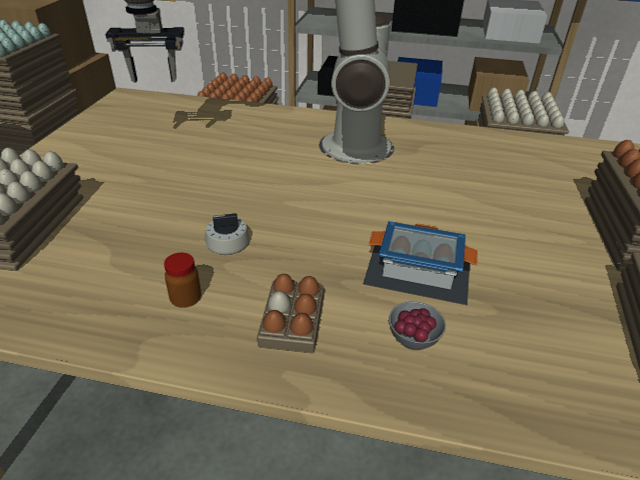

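View pics/side0.png

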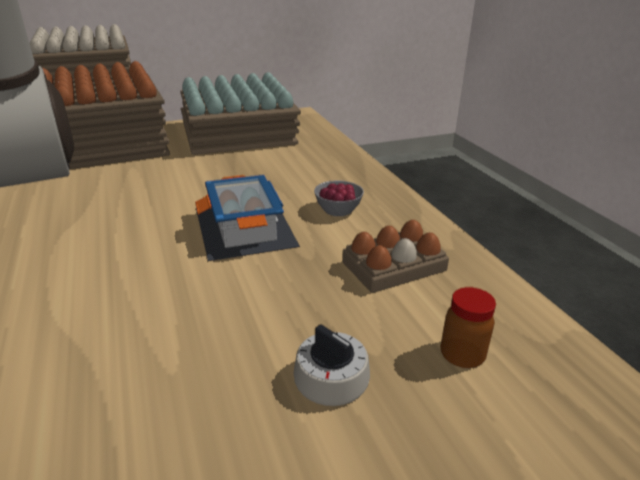

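View pics/wrist0.png

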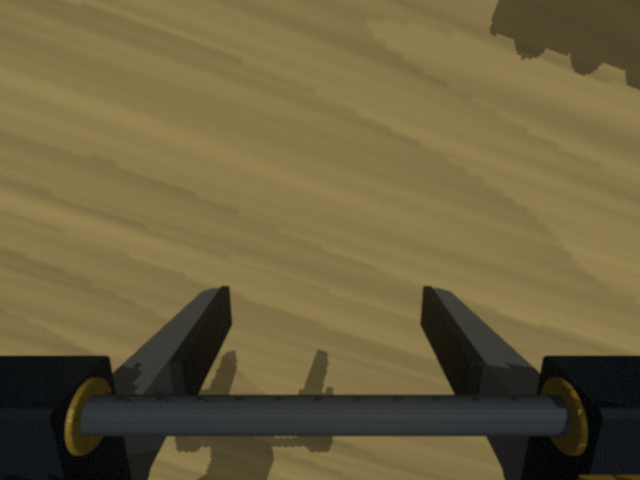

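The scene view shows the box at about (420,255) with its clips out on the left (470,255) and right (377,240), and the timer at (227,232). The side view shows the timer at (332,365), with the red tick near (328,375). Next I'll zoom in to measure.

```bash
python3 - <<'E'
import cv2,numpy as np
a=cv2.imread("pics/scene0.png"); b=cv2.imread("pics/side0.png")
def c(im,x,y,w,h,f,n): cv2.imwrite(n,cv2.resize(im[y:y+h,x:x+w],None,fx=f,fy=f,interpolation=cv2.INTER_CUBIC))
c(a,360,210,130,97,6,"pics/c1.png"); c(b,185,165,130,97,6,"pics/c2.png")
c(a,190,200,80,60,10,"pics/c3.png"); c(b,280,310,110,100,6,"pics/c4.png")
E
```

```text
(no output)
```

View pics/c1.png

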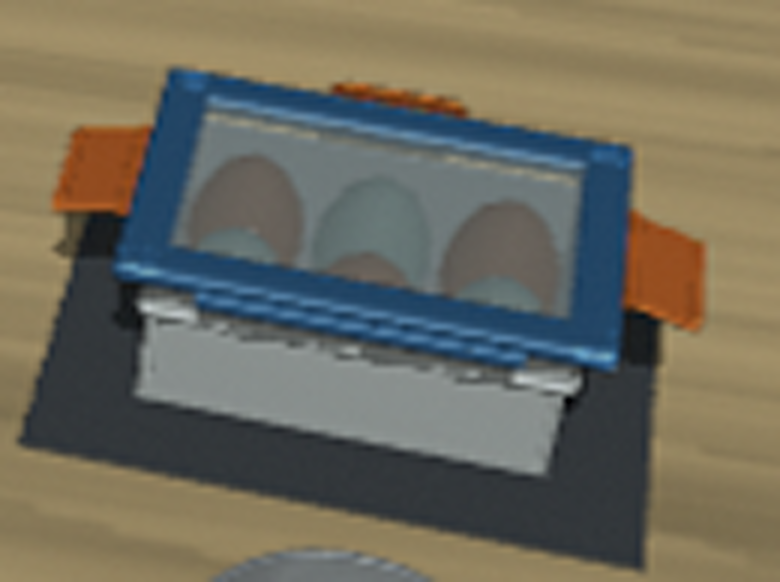

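View pics/c2.png

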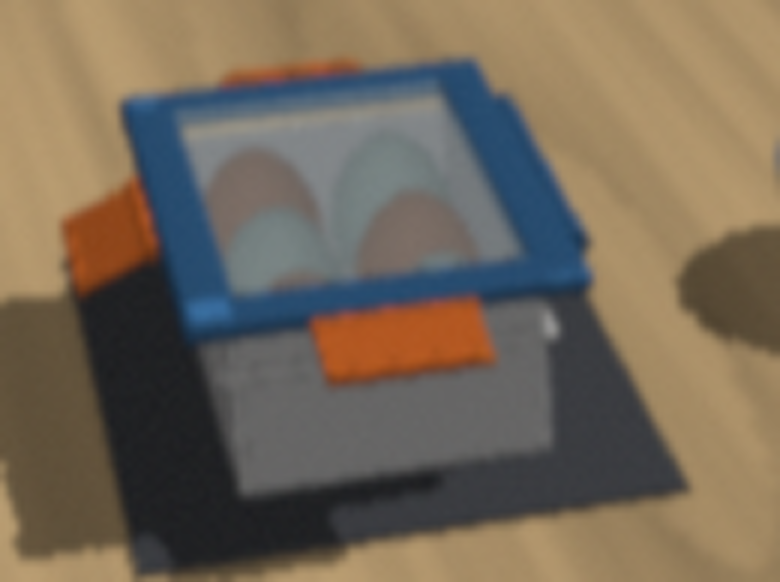

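View pics/c3.png

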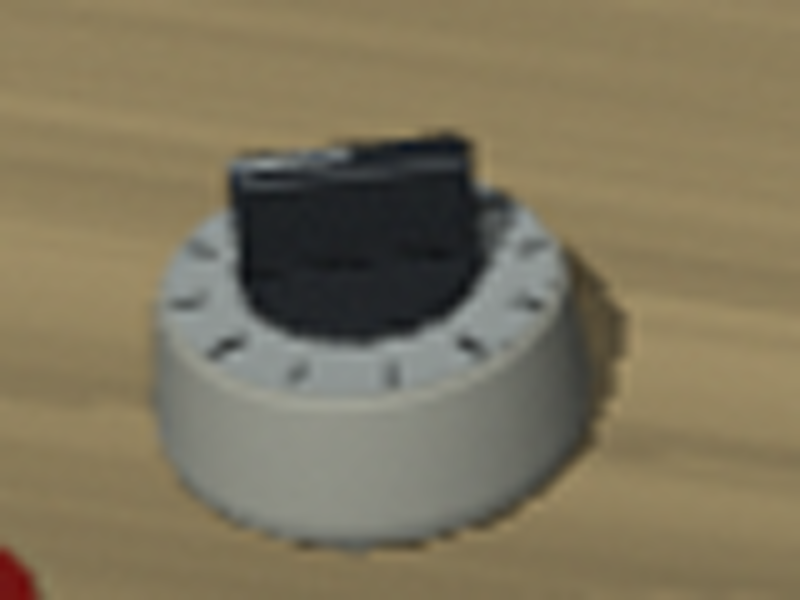

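View pics/c4.png

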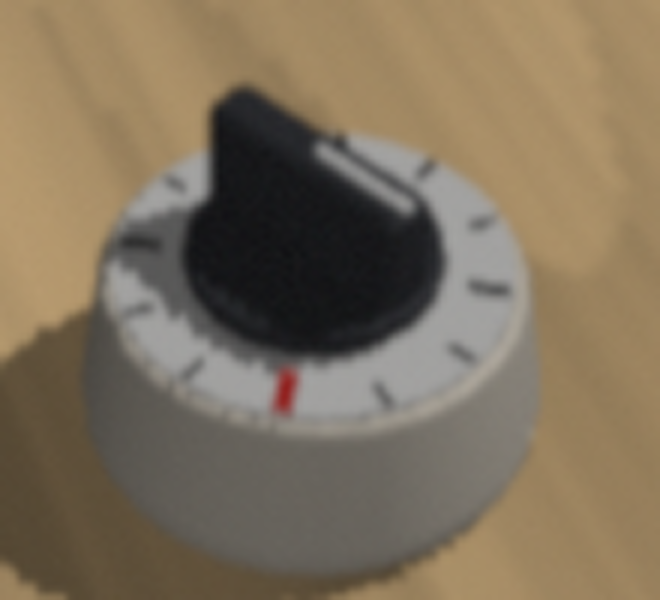

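```bash
cat > h.py <<'E'
import numpy as np,cv2
from scipy.optimize import least_squares
from scipy.spatial.transform import Rotation as R
cams={"scene":(np.array([[501.4448,0,315.1214],[0,501.4448,243.3211],[0,0,1.]]),np.array([1.4086,.161,.717]),np.array([-1.5012,-1.8815,.8981])),
"side":(np.array([[508.1264,0,321.4698],[0,508.1264,240.9232],[0,0,1.]]),np.array([.3651,-.6573,.5014]),np.array([-2.0895,.3799,-.2302]))}
def proj(c,P):
    K,e,r=cams[c]; p=(np.atleast_2d(P)-e)@R.from_rotvec(r).as_matrix()@K.T
    return p[:,:2]/p[:,2:]
def ray(c,px,z):
    K,e,r=cams[c]; px=np.atleast_2d(px); d=np.c_[px,np.ones(len(px))]@np.linalg.inv(K).T@R.from_rotvec(r).as_matrix().T
    return e+d*((z-e[2])/d[:,2])[:,None]
def un(p,ox,oy,f): return (np.array(p,float)+.5)/f-.5+[ox,oy]
def Tf(q,P):
    P=np.atleast_2d(P);c,s=np.cos(q[2]),np.sin(q[2]); return np.c_[P[:,0]*c-P[:,1]*s+q[0],P[:,0]*s+P[:,1]*c+q[1],P[:,2]]
E
python3 - <<'E'
from h import *
C=np.array([[-.062,-.085,.07],[-.062,.085,.07],[.062,.085,.07],[.062,-.085,.07]])
s=un([(172,70),(632,148),(617,358),(118,268)],360,210,6)
d=un([(190,315),(125,100),(475,62),(588,270)],185,165,6)
print(np.round(ray("scene",s,.07),4)); print(np.round(ray("side",d,.07),4))
f=lambda q:np.r_[(proj("scene",Tf(q,C))-s).ravel(),(proj("side",Tf(q,C))-d).ravel()]
r=least_squares(f,[.6,.0,0]); print("box",r.x,np.round(r.fun,1))
ta=np.array([0,5,10,15,20,25,30,35,50,55])/60*2*np.pi
tp=un([(490,290),(460,352),(385,393),(286,390),(193,368),(137,308),(140,243),(176,183),(428,167),(482,222)],280,310,6)
g=lambda q:(proj("side",Tf(q,np.c_[q[3]*np.cos(-ta),q[3]*np.sin(-ta),0*ta+.042]))-tp).ravel()
r=least_squares(g,[.4,-.3,0,.042]);print("timer side",r.x,np.round(r.fun,1))
q=r.x; P=ray("side",un([(320,148),(410,210)],280,310,6),.076); v=P[1]-P[0]; print(P,"ptr yaw",np.arctan2(v[1],v[0]),"dial",q[2]-np.arctan2(v[1],v[0]))
ts=un([(392,375),(298,372),(228,347),(188,302),(470,345),(528,302),(533,243)],190,200,10)
W=ray("scene",ts,.042);print(W-np.r_[q[:2],.042]); print(np.degrees(q[2]-np.arctan2(W[:,1]-q[1],W[:,0]-q[0])))
tb=np.radians(np.round(np.degrees(q[2]-np.arctan2(W[:,1]-q[1],W[:,0]-q[0]))/30)*30)
h=lambda q:np.r_[g(q),(proj("scene",Tf(q,np.c_[q[3]*np.cos(-tb),q[3]*np.sin(-tb),0*tb+.042]))-ts).ravel()]
r=least_squares(h,q);print("both",r.x,np.round(r.fun,1))
for n,c in (("jar",[(180,262)]),("cart",[(291,310)]),("bowl",[(416,318)])): print(n,ray("scene",c,.05))
E
```

```text
[[0.4794 0.1401 0.07  ]
 [0.4879 0.3073 0.07  ]
 [0.6085 0.3002 0.07  ]
 [0.6007 0.1338 0.07  ]]
[[0.4792 0.1454 0.07  ]
 [0.4878 0.3033 0.07  ]
 [0.607  0.2945 0.07  ]
 [0.5979 0.1331 0.07  ]]
box [ 0.54343905  0.2204211  -0.05900428] [-0.3 -0.8  0.8 -0.3  0.7  0.7 -0.9 -0.3 -0.8  1.8 -1.1 -1.   0.6 -1.5
  1.5  0.1]
timer side [ 0.55489413 -0.21494111 -0.5416991   0.03874126] [ 0.9 -0.3  0.  -0.2 -0.4 -0.2 -0.3  1.2  0.3 -0.4  0.7 -0.1 -0.7 -0.5
  0.2 -0.1 -0.6  0.5 -0.2  0.1]
[[ 0.55468834 -0.21665299  0.076     ]
 [ 0.56476031 -0.24010551  0.076     ]] ptr yaw -1.1651522711637476 dial 0.6234531743460568
[[ 2.99228897e-02  1.61691457e-02  3.46944695e-17]
 [ 3.38208161e-02 -4.26745770e-03  3.46944695e-17]
 [ 2.88722884e-02 -2.25669384e-02  3.46944695e-17]
 [ 1.52160704e-02 -3.74320627e-02  3.46944695e-17]
 [ 1.53745641e-02  2.91663774e-02  3.46944695e-17]
 [-3.01355820e-03  3.64546525e-02  3.46944695e-17]
 [-2.48709612e-02  3.02293479e-02  3.46944695e-17]]
[ -59.42210495  -23.84558464    6.97455193   36.84126874  -93.24187145
 -125.76273663 -160.48264623]
both [ 0.55446022 -0.21564056 -0.54223904  0.03840129] [ 0.5  0.1 -0.3  0.2 -0.6  0.1 -0.4  1.5  0.4 -0.1  0.8  0.3 -0.5 -0.
  0.3  0.5 -0.8  1.1 -0.5  0.6  0.2  1.   0.6  1.3  0.3  1.1  0.8  1.
  0.7  1.3  0.1  0.9  0.3  1.6]
jar [[ 0.69781318 -0.26188969  0.05      ]]
cart [[ 0.77712083 -0.00742906  0.05      ]]
bowl [[0.74386614 0.219331   0.05      ]]
```

```bash
python3 - <<'E'
from h import *
from rig import status,eyes
a=cv2.imread("pics/scene0.png")
cv2.imwrite("pics/c5.png",cv2.resize(a[0:90,100:200],None,fx=8,fy=8,interpolation=cv2.INTER_CUBIC)[:600])
d=eyes.snapshot("wrist");H=np.array(d["hand_eye"]);K=np.array(d["camera_matrix"])
for z in (.19,.171,.14,.12,.10):
  for x in (-.01,.01):
    for y in (-.064,-.046):
      p=np.linalg.inv(H)@[x,y,z,1]; p=K@p[:3]; print(z,x,y,np.round(p[:2]/p[2]))
s=status.read_state()
for z in (.19,.171,.14,.12,.10):
  for y in (-.064,-.046,.046,.064):
    P=R.from_rotvec(s["ee_rot"]).apply([0,y,z])+s["ee_pos"]; print(z,y,np.round((proj("scene",P)-[100,0])*8))
print(R.from_rotvec(s["ee_rot"]).as_matrix().round(3))
w=d["image"][250:480,50:600,::-1]; cv2.imwrite("pics/c6.png",cv2.resize(np.clip(w.astype(int)*2,0,255).astype(np.uint8),(800,335)))
E
```

```text
0.19 -0.01 -0.064 [193. 325.]
0.19 -0.01 -0.046 [230. 325.]
0.19 0.01 -0.064 [189. 287.]
0.19 0.01 -0.046 [227. 287.]
0.171 -0.01 -0.064 [179. 346.]
0.171 -0.01 -0.046 [219. 346.]
0.171 0.01 -0.064 [173. 304.]
0.171 0.01 -0.046 [216. 304.]
0.14 -0.01 -0.064 [147. 391.]
0.14 -0.01 -0.046 [197. 391.]
0.14 0.01 -0.064 [140. 342.]
0.14 0.01 -0.046 [191. 342.]
0.12 -0.01 -0.064 [119. 432.]
0.12 -0.01 -0.046 [176. 432.]
0.12 0.01 -0.064 [109. 377.]
0.12 0.01 -0.046 [169. 377.]
0.1 -0.01 -0.064 [ 80. 489.]
0.1 -0.01 -0.046 [148. 489.]
0.1 0.01 -0.064 [ 65. 426.]
0.1 0.01 -0.046 [138. 426.]
0.19 -0.064 [[622. 645.]]
0.19 -0.046 [[568. 646.]]
0.19 0.046 [[292. 651.]]
0.19 0.064 [[237. 652.]]
0.171 -0.064 [[613. 590.]]
0.171 -0.046 [[559. 590.]]
0.171 0.046 [[281. 595.]]
0.171 0.064 [[226. 596.]]
0.14 -0.064 [[599. 497.]]
0.14 -0.046 [[545. 498.]]
0.14 0.046 [[262. 502.]]
0.14 0.064 [[206. 503.]]
0.12 -0.064 [[590. 437.]]
0.12 -0.046 [[535. 437.]]
0.12 0.046 [[249. 441.]]
0.12 0.064 [[193. 442.]]
0.1 -0.064 [[581. 375.]]
0.1 -0.046 [[525. 375.]]
0.1 0.046 [[237. 378.]]
0.1 0.064 [[180. 379.]]
[[ 0.95   0.311 -0.   ]
 [ 0.311 -0.95   0.001]
 [ 0.    -0.001 -1.   ]]
```

View pics/c5.png

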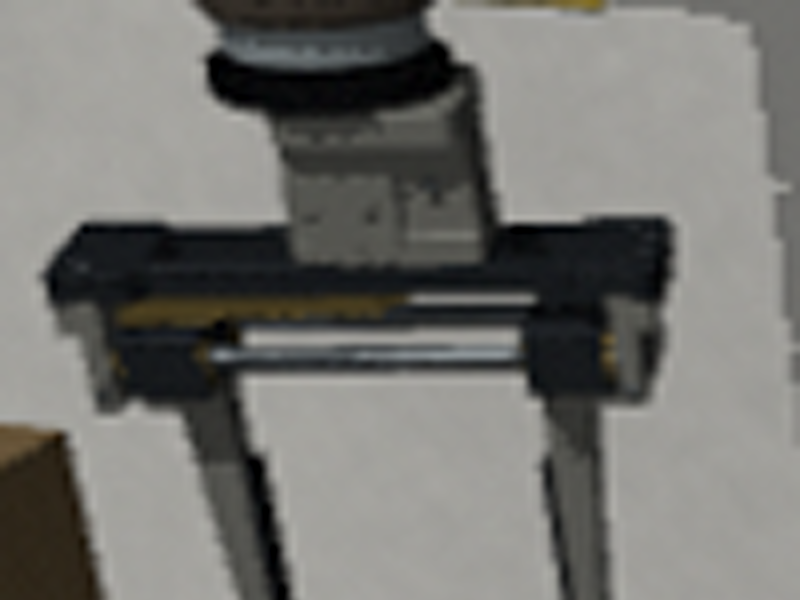

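View pics/c6.png

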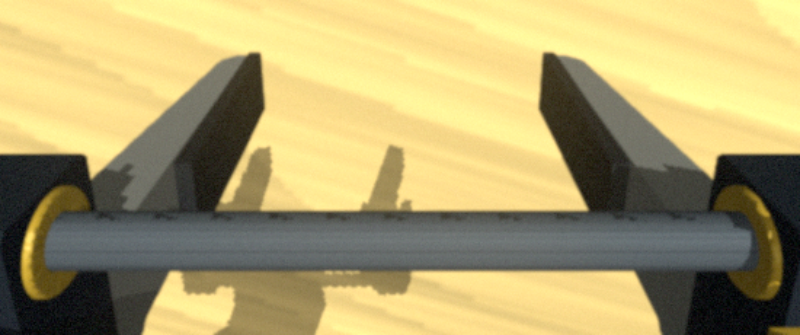

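The fingers taper on the back and have straight inner faces. I'll raise them into the side camera's view on the way to the box to see the tip shape.

```bash
cat >> h.py <<'E'
BOX=np.array([0.5434,0.2204,-0.059]); TIM=np.array([0.5545,-0.2156,-0.5422])
def plan(tip,yaw,s=None):
    from rig import status
    s=s or status.read_state(); M=R.from_rotvec(s["ee_rot"]).as_matrix()
    d=np.array(tip)+[0,0,.19]-s["ee_pos"]; y0=np.arctan2(M[1,0],M[0,0])
    t=-(yaw-y0); t=(t+np.pi)%(2*np.pi)-np.pi
    print("shift cm",np.round(M.T@d*100,2),"turn",round(t,3))
def where(s=None):
    from rig import status
    s=s or status.read_state(); M=R.from_rotvec(s["ee_rot"]).as_matrix()
    tip=s["ee_pos"]+M@[0,0,.19]; c,n=np.cos(-BOX[2]),np.sin(-BOX[2]); e=tip-[BOX[0],BOX[1],0]
    print("t",round(float(s["t"]),2),"tip",np.round(tip,4),"inbox mm",np.round([1e3*(c*e[0]-n*e[1]),1e3*(n*e[0]+c*e[1]),1e3*e[2]],1),"yaw",round(np.arctan2(M[1,0],M[0,0]),3),"tilt",round(np.degrees(np.arccos(-M[2,2])),2),"F",np.round(s["force"],1),"w",round(float(s["width"]),4),"q",np.round(s["qpos"],2))
def boxpt(x,y,z): return Tf(BOX,[[x/1e3,y/1e3,z/1e3]])[0]
E
python3 -c "
from h import *
where(); plan([.45,-.02,.19],1.512)"
```

```text
t 0.2 tip [ 0.1791 -0.546   0.2141] inbox mm [-318.5 -786.6  214.1] yaw 0.317 tilt 0.07 F [0.2 1.1 0. ] w 0.0917 q [-1.46  0.16  1.6  -0.    1.39 -0.21]
shift cm [ 42.14 -41.56   2.47] turn -1.195
```

Call:
apply_moves([
  [[42.1,-41.6,2.5],-1.2,100],
  [[42.1,-41.6,2.5],-1.2,100],
  [[42.1,-41.6,2.5],-1.2,100],
  [[42.1,-41.6,2.5],-1.2,100],
  [[42.1,-41.6,2.5],-1.2,100],
  [[42.1,-41.6,2.5],-1.2,100],
  [[42.1,-41.6,2.5],-1.2,100],
  [[42.1,-41.6,2.5],-1.2,100],
  [[42.1,-41.6,2.5],-1.2,100],
  [[42.1,-41.6,2.5],-1.2,100],
])

```text
t: 1.03
ee_pos: [0.3696, -0.1741, 0.3871]
ee_rot: [2.274, 2.166, 0.0]
force: [1.3, 0.2, 0.1]
width: 0.0918
```

```bash
python3 -c "
from h import *
where(); plan([.45,-.02,.19],1.512)
from rig import eyes
d=eyes.snapshot('side'); cv2.imwrite('pics/s1.png',d['image'][:,:,::-1])"
```

```text
t 1.03 tip [ 0.3697 -0.1742  0.1971] inbox mm [-150.1 -404.1  197.1] yaw 1.522 tilt 0.04 F [1.3 0.2 0.1] w 0.0918 q [-0.74 -0.29  2.06  0.    1.37 -0.69]
shift cm [15.78  7.28  0.71] turn 0.01
```

View pics/s1.png

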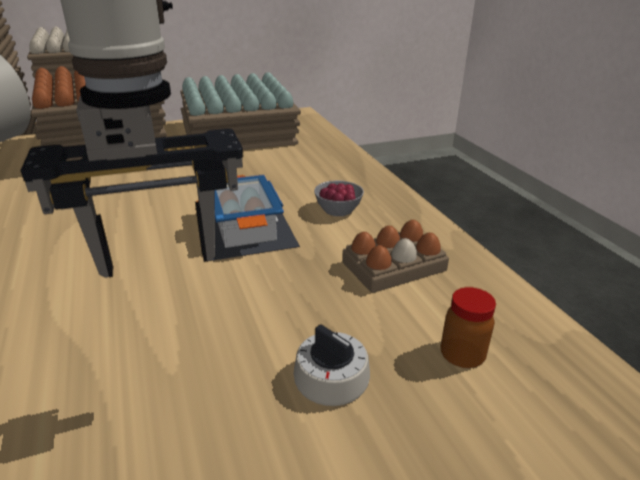

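```bash
python3 -c "
import cv2
a=cv2.imread('pics/s1.png'); cv2.imwrite('pics/c7.png',cv2.resize(a[145:285,20:250],None,fx=3.4,fy=4,interpolation=cv2.INTER_CUBIC))"
```

```text
(no output)
```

View pics/c7.png

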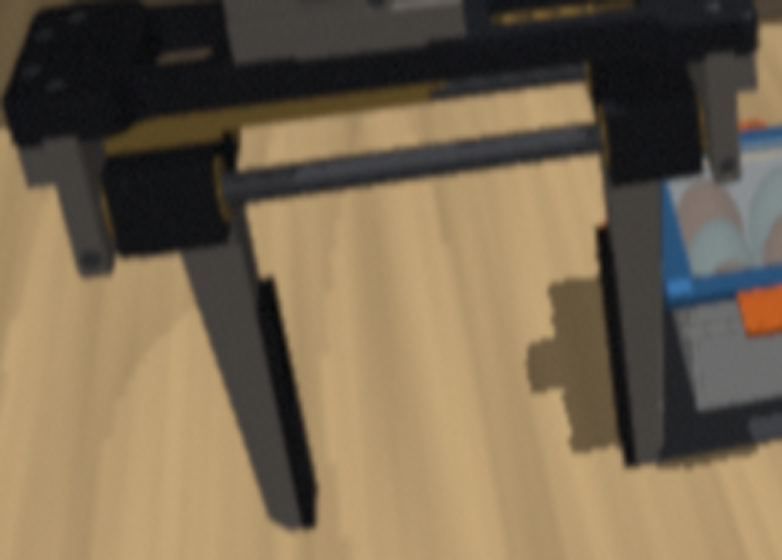

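```bash
python3 -c "
from h import *
plan(boxpt(0,108,120),1.512)"
```

```text
shift cm [50.27 15.8   7.93] turn 0.019
```

Call:
apply_moves([
  [[50.3,15.8,0],0.01,0],
  [[50.3,15.8,0],0.01,0],
  [[50.3,15.8,0],0.01,0],
  [[50.3,15.8,0],0.01,0],
  [[50.3,15.8,0],0.01,0],
  [[50.3,15.8,0],0.01,0],
  [[50.3,15.8,0],0.01,0],
  [[50.3,15.8,0],0.01,0],
  [[50.3,15.8,0],0.01,0],
  [[50.3,15.8,0],0.01,0],
])

```text
t: 1.92
ee_pos: [0.5158, 0.2161, 0.3869]
ee_rot: [2.291, 2.149, -0.0]
force: [1.3, 0.6, 0.4]
width: 0.027
```

```bash
python3 -c "
from h import *
where();plan(boxpt(0,108,120),1.512)"
```

```text
t 1.92 tip [0.5158 0.2161 0.1969] inbox mm [-27.3  -5.9 196.9] yaw 1.507 tilt 0.02 F [1.3 0.6 0.4] w 0.027 q [ 0.18  0.13  1.66 -0.    1.35  0.24]
shift cm [11.4   2.67  7.68] turn -0.005
```

Call:
apply_moves([
  [[11.4,2.7,0],0,0],
  [[11.4,2.7,0],0,0],
  [[11.4,2.7,3],0,0],
  [[11.4,2.7,5],0,0],
  [[11.4,2.7,7.7],0,0],
  [[11.4,2.7,7.7],0,0],
  [[11.4,2.7,7.7],0,0],
])

```text
t: 2.5
ee_pos: [0.5492, 0.3257, 0.3084]
ee_rot: [-2.29, -2.148, 0.007]
force: [-0.2, -0.5, -0.0]
width: 0.0004
```

```bash
cat >> h.py <<'E'
def wproj(d,s,P):
    H=np.array(d["hand_eye"]);K=np.array(d["camera_matrix"]);M=R.from_rotvec(s["ee_rot"]).as_matrix()
    p=(np.atleast_2d(P)-s["ee_pos"])@M; p=(p-H[:3,3])@H[:3,:3]; p=p@K.T; return p[:,:2]/p[:,2:]
def look(name,cams_="wrist"):
    from rig import status,eyes
    s=status.read_state(); where(s)
    for c in cams_.split(","):
        d=eyes.snapshot(c); im=d["image"][:,:,::-1].copy(); np.save(f"pics/{name}_{c}.npy",im); cv2.imwrite(f"pics/{name}_{c}.png",im)
    return d,s
E
python3 -c "
from h import *
d,s=look('L0','wrist,scene')
d['hand_eye']=[[-0.0004,-0.9595,-0.2818,0.0799],[1,-0.0005,0.0002,0.0007],[-0.0003,-0.2818,0.9595,0.0207],[0,0,0,1]];d['camera_matrix']=[[385.843,0,325.8171],[0,385.843,245.9836],[0,0,1]]
for p in ((62,85,70),(-62,85,70),(25,87,65),(-25,87,65),(0,72,0)): print(p,wproj(d,s,boxpt(*p)))
"
```

```text
t 2.5 tip [0.5484 0.3254 0.1184] inbox mm [ -1.2 105.1 118.4] yaw 1.506 tilt 0.26 F [-0.2 -0.5 -0. ] w 0.0004 q [ 0.35  0.4   1.49 -0.    1.25  0.41]
(62, 85, 70) [[428.14804199 301.83754719]]
(-62, 85, 70) [[226.29749921 302.5761244 ]]
(25, 87, 65) [[367.07847911 295.73727438]]
(-25, 87, 65) [[287.11355918 296.03673989]]
(0, 72, 0) [[327.21994919 280.01931307]]
```

View pics/L0_wrist.png

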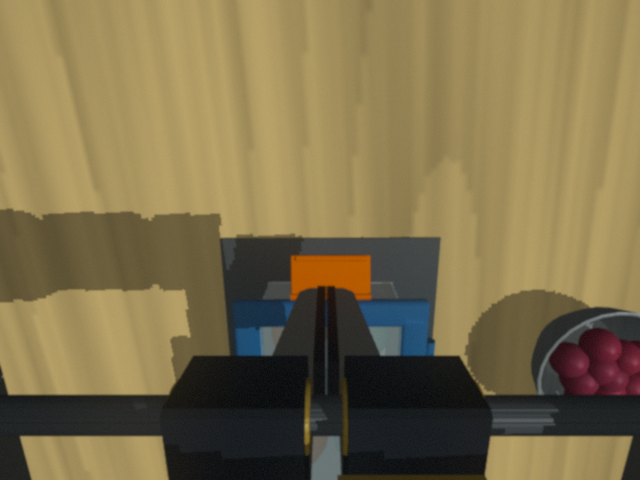

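View pics/L0_scene.png

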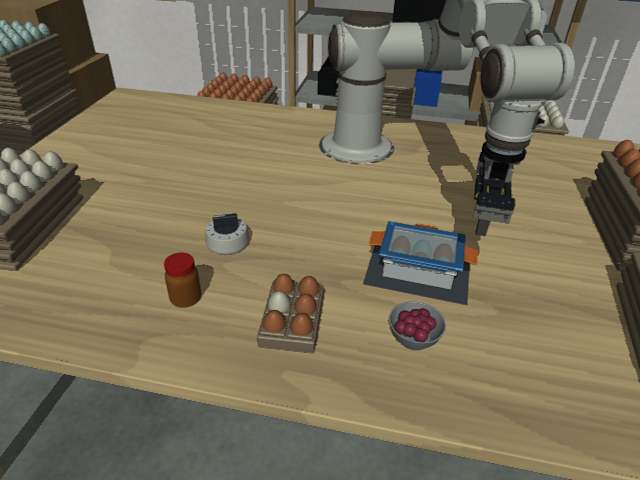

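Call:
apply_moves([
  [[0.5,0,3.5],0,0],
  [[0.5,0,4.5],0,0],
  [[0.5,0,5.0],0,0],
  [[0.5,0,5.5],0,0],
  [[0.5,0,6.0],0,0],
  [[0.5,0,6.5],0,0],
  [[0.5,0,7.0],0,0],
  [[0.5,0,7.5],0,0],
  [[0.5,0,7.5],0,0],
])

```text
t: 3.35
ee_pos: [0.55, 0.3312, 0.2344]
ee_rot: [-2.291, -2.149, -0.0]
force: [1.4, 0.7, -0.4]
width: 0.0005
```

```bash
python3 -c "
from h import *
look('L1','wrist,scene')"
```

```text
t 3.35 tip [0.55   0.3312 0.0444] inbox mm [  0.  111.   44.4] yaw 1.507 tilt 0.02 F [ 1.4  0.7 -0.4] w 0.0005 q [0.35 0.5  1.52 0.   1.12 0.42]
```

View pics/L1_wrist.png

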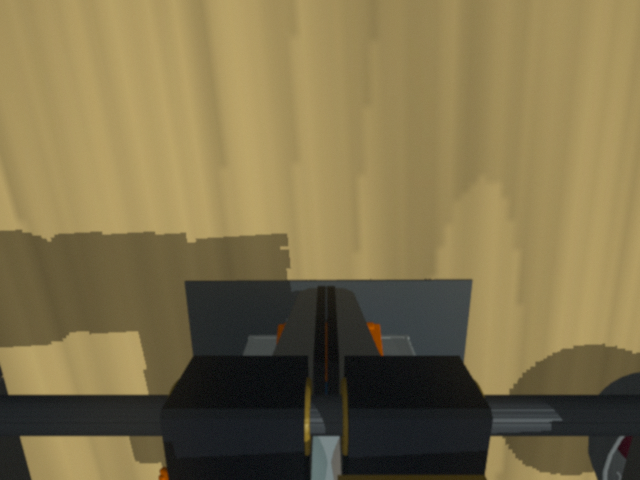

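Call:
apply_moves([
  [[-0.3,0,0.2],0,0],
  [[-0.6,0,0.2],0,0],
  [[-0.8,0,0.2],0,0],
  [[-1.0,0,0.2],0,0],
  [[-1.1,0,0.2],0,0],
  [[-1.2,0,0.2],0,0],
  [[-1.2,0,0.2],0,0],
])

```text
t: 4.03
ee_pos: [0.5491, 0.3189, 0.233]
ee_rot: [-2.291, -2.149, 0.001]
force: [-1.1, 1.1, -1.2]
width: 0.0004
```

```bash
python3 -c "
from h import *
where()"
```

```text
t 4.03 tip [0.549  0.3189 0.043 ] inbox mm [-0.2 98.6 43. ] yaw 1.507 tilt 0.04 F [-1.1  1.1 -1.2] w 0.0004 q [ 0.34  0.49  1.55 -0.    1.11  0.4 ]
```

Call:
apply_moves([
  [[-0.1,0,0],0,0],
  [[-0.2,0,0],0,0],
  [[-0.2,0,0],0,0],
  [[-0.3,0,0],0,0],
  [[-0.3,0,0],0,0],
])

```text
t: 4.45
ee_pos: [0.5489, 0.3174, 0.2331]
ee_rot: [-2.29, -2.147, -0.005]
force: [-0.1, 9.3, -4.1]
width: 0.0003
```

```bash
python3 -c "
from h import *
look('L2','wrist,scene')"
```

```text
t 4.45 tip [0.549  0.3182 0.0431] inbox mm [-0.2 97.9 43.1] yaw 1.507 tilt 0.23 F [-0.1  9.3 -4.1] w 0.0003 q [0.33 0.48 1.55 0.   1.11 0.4 ]
```

View pics/L2_wrist.png

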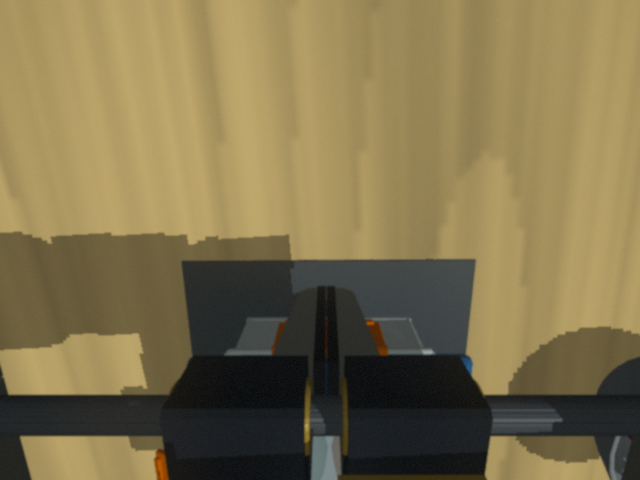

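The flap looks vertical, and the finger is stopped with about 9 N at the hinge end. A vertical finger can't fold it further by pushing. I'll back off, straddle the flap, pinch its two side edges near the hinge and drag it in.

Call:
apply_moves([
  [[0.6,0,0],0,0],
  [[1.5,0.1,0],0,78],
  [[1.5,0.1,0],0,78],
  [[1.5,0.1,-0.5],0,78],
  [[1.5,0.1,-0.8],0,78],
  [[1.5,0.1,-0.8],0,78],
])

```text
t: 5.05
ee_pos: [0.5516, 0.331, 0.2424]
ee_rot: [2.291, 2.148, 0.002]
force: [0.1, 0.7, -0.3]
width: 0.0316
```

```bash
python3 -c "
from h import *
look('L3','wrist,scene')
a=cv2.imread('pics/L3_scene.png');cv2.imwrite('pics/c8.png',cv2.resize(a[200:290,400:520],None,fx=6,fy=6,interpolation=cv2.INTER_CUBIC))"
```

```text
t 5.05 tip [0.5519 0.3311 0.0524] inbox mm [  2.  111.   52.4] yaw 1.507 tilt 0.11 F [ 0.1  0.7 -0.3] w 0.0316 q [ 0.35  0.49  1.52 -0.    1.13  0.42]
```

View pics/L3_wrist.png

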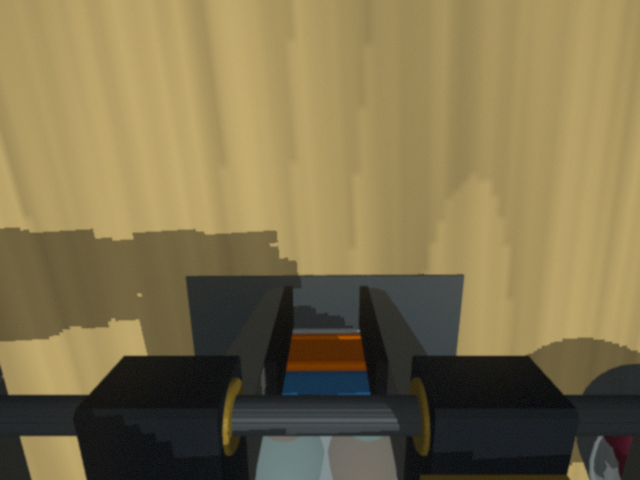

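View pics/c8.png

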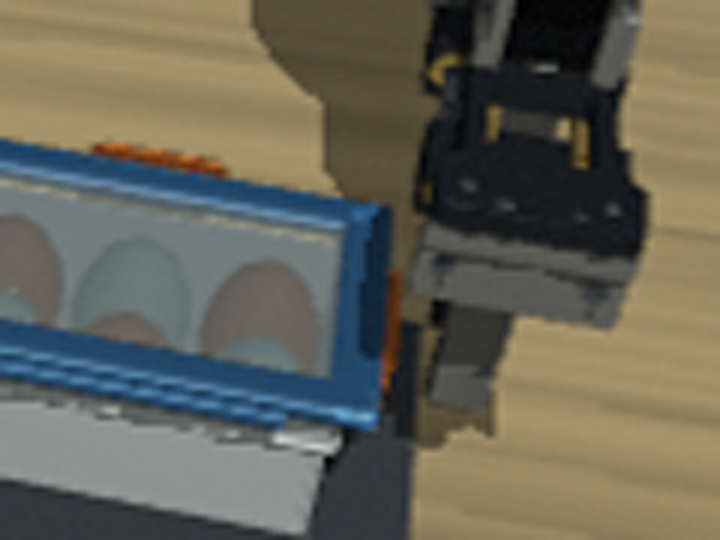

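```bash
cat >> h.py <<'E'
D0=dict(hand_eye=[[-0.0004,-0.9595,-0.2818,0.0799],[1,-0.0005,0.0002,0.0007],[-0.0003,-0.2818,0.9595,0.0207],[0,0,0,1]],camera_matrix=[[385.843,0,325.8171],[0,385.843,245.9836],[0,0,1]])
def flap(side,s,angs=(1.2,1.4,1.57,1.7,1.8,1.9,2.0),o=1.5):
    ax={"left":(0,1),"right":(0,-1),"near":(-1,0)}[side]; h0=64 if side=="near" else 87
    def pt(a,L,w):
        u=h0+L*np.cos(a)+o*np.sin(a); z=65-L*np.sin(a)+o*np.cos(a)
        return boxpt(ax[0]*u+(w if ax[0]==0 else 0),ax[1]*u+(w if ax[1]==0 else 0),z)
    print("lid edge",[wproj(D0,s,boxpt(ax[0]*(h0-2)+(w if ax[0]==0 else 0),ax[1]*(h0-2)+(w if ax[1]==0 else 0),70))[0].round(1).tolist() for w in (-25,25)])
    for a in angs: print(a,[wproj(D0,s,pt(a,L,w))[0].round(1).tolist() for L in (0,26) for w in (-25,25)])
E
python3 -c "
from h import *
from rig import status
flap('left',status.read_state())"
```

```text
lid edge [[266.1, 376.4], [376.6, 375.8]]
1.2 [[267.2, 364.2], [375.6, 363.6], [273.1, 321.1], [370.3, 320.5]]
1.4 [[267.3, 363.7], [375.6, 363.0], [273.9, 328.1], [369.7, 327.5]]
1.57 [[267.3, 363.3], [375.5, 362.7], [274.5, 335.0], [369.3, 334.4]]
1.7 [[267.4, 363.1], [375.4, 362.5], [274.7, 340.7], [369.2, 340.2]]
1.8 [[267.4, 362.9], [375.4, 362.3], [274.9, 345.4], [369.1, 344.8]]
1.9 [[267.5, 362.8], [375.3, 362.2], [274.9, 350.2], [369.1, 349.6]]
2.0 [[267.5, 362.8], [375.3, 362.2], [274.9, 355.1], [369.2, 354.6]]
```

```bash
python3 -c "
import cv2
a=cv2.imread('pics/L3_wrist.png'); cv2.imwrite('pics/c9.png',cv2.resize(a[310:410,260:400],None,fx=5.5,fy=5.5,interpolation=cv2.INTER_CUBIC))"
```

```text
(no output)
```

View pics/c9.png

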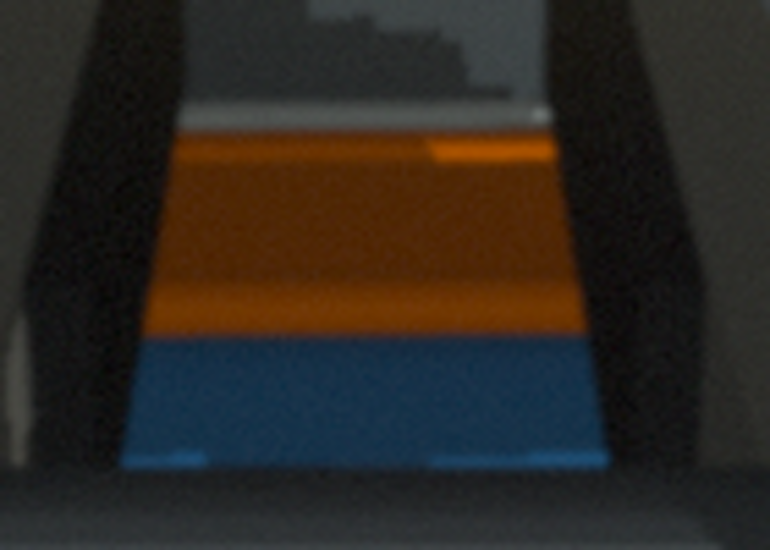

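Call:
apply_moves([
  [[0,0,-0.3],0,78],
  [[0,0,-0.3],0,78],
  [[0,0,-0.3],0,78],
  [[-0.5,0,-0.3],0,78],
  [[-1.0,0,-0.3],0,78],
  [[-1.4,0,-0.3],0,78],
  [[-1.4,0,-0.3],0,40],
  [[-1.4,0,-0.3],0,40],
  [[-1.4,0,-0.3],0,40],
  [[-1.4,0,-0.3],0,40],
], squeeze=30)

```text
t: 5.98
ee_pos: [0.5504, 0.3171, 0.2442]
ee_rot: [2.291, 2.149, 0.002]
force: [5.6, -0.6, -3.5]
width: 0.0473
```

```bash
python3 -c "
from h import *
d,s=look('L4','wrist')
flap('left',s)"
```

```text
t 5.98 tip [0.5507 0.3171 0.0542] inbox mm [ 1.6 97.  54.2] yaw 1.507 tilt 0.08 F [ 5.6 -0.6 -3.5] w 0.0473 q [ 0.33  0.47  1.54 -0.    1.13  0.4 ]
lid edge [[265.3, 346.4], [376.6, 345.7]]
1.2 [[266.3, 334.6], [375.6, 334.0], [272.4, 294.3], [370.2, 293.7]]
1.4 [[266.4, 334.1], [375.6, 333.5], [273.2, 301.8], [369.6, 301.2]]
1.57 [[266.5, 333.8], [375.5, 333.2], [273.7, 308.9], [369.3, 308.4]]
1.7 [[266.6, 333.6], [375.4, 333.0], [274.0, 314.8], [369.1, 314.3]]
1.8 [[266.6, 333.5], [375.4, 332.9], [274.2, 319.6], [369.0, 319.0]]
1.9 [[266.7, 333.4], [375.4, 332.8], [274.2, 324.4], [369.0, 323.9]]
2.0 [[266.7, 333.4], [375.3, 332.8], [274.2, 329.4], [369.1, 328.9]]
```

View pics/L4_wrist.png

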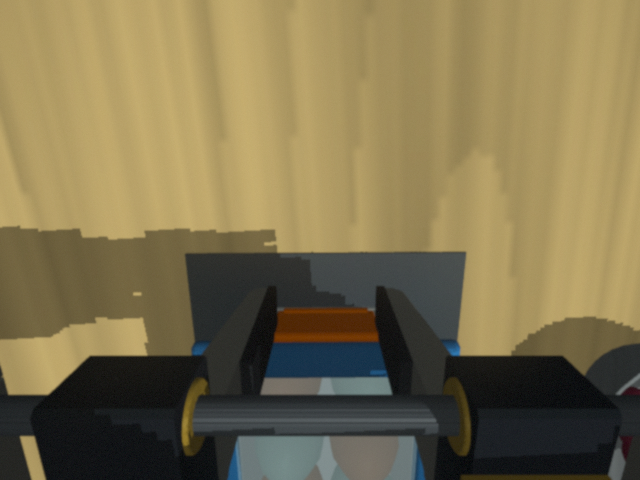

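Call:
apply_moves([
  [[0,0,0],0,40],
  [[-0.1,0,0],0,40],
  [[-0.1,0,0],0,40],
  [[-0.2,0,0],0,40],
  [[-0.2,0,0],0,40],
  [[-0.25,0,0],0,40],
  [[-0.25,0,0],0,40],
])

```text
t: 6.62
ee_pos: [0.5504, 0.3167, 0.2451]
ee_rot: [-2.29, -2.148, -0.012]
force: [4.5, 11.1, -1.8]
width: 0.0368
```

```bash
python3 -c "
from h import *
d,s=look('L5','wrist')
flap('left',s)
a=cv2.imread('pics/L5_wrist.png'); cv2.imwrite('pics/c10.png',cv2.resize(a[280:380,260:400],None,fx=5.5,fy=5.5,interpolation=cv2.INTER_CUBIC))"
```

```text
t 6.62 tip [0.5512 0.3179 0.0551] inbox mm [ 2.1 97.8 55.1] yaw 1.507 tilt 0.44 F [ 4.5 11.1 -1.8] w 0.0368 q [0.33 0.47 1.54 0.01 1.12 0.39]
lid edge [[264.5, 347.0], [375.3, 346.2]]
1.2 [[265.6, 335.3], [374.3, 334.6], [271.6, 295.3], [369.0, 294.7]]
1.4 [[265.7, 334.8], [374.2, 334.1], [272.5, 302.8], [368.4, 302.2]]
1.57 [[265.8, 334.5], [374.2, 333.8], [273.0, 309.9], [368.0, 309.3]]
1.7 [[265.8, 334.3], [374.1, 333.6], [273.2, 315.8], [367.9, 315.2]]
1.8 [[265.9, 334.2], [374.1, 333.5], [273.4, 320.6], [367.8, 319.9]]
1.9 [[265.9, 334.1], [374.0, 333.4], [273.4, 325.4], [367.8, 324.8]]
2.0 [[266.0, 334.1], [374.0, 333.4], [273.4, 330.4], [367.9, 329.7]]
```

View pics/c10.png

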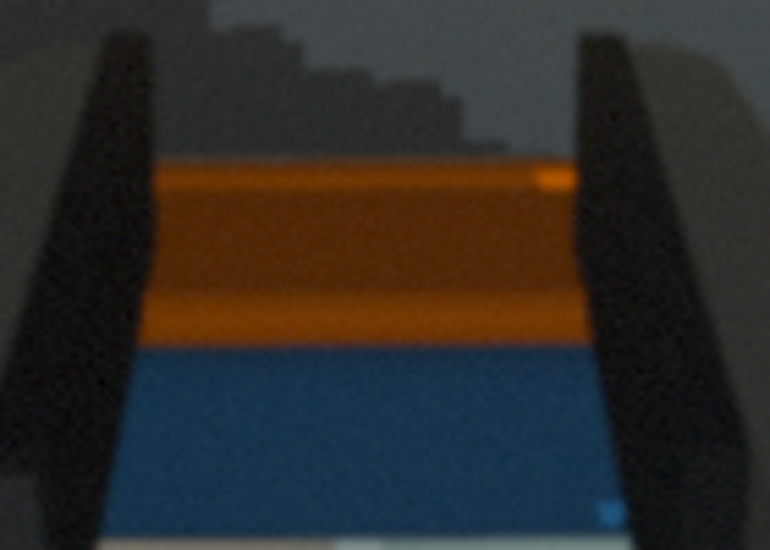

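Call:
apply_moves([
  [[0.8,0,0],0,78],
  [[0.8,0,0],0,78],
  [[0.8,0,0],0,78],
  [[0.8,0,0],0,78],
  [[0.8,0,0],0,78],
  [[0.4,0,0],0,78],
  [[0.1,0,0],0,78],
  [[0,0,0],0,78],
  [[0,0,0],0,78],
], squeeze=40)

```text
t: 7.42
ee_pos: [0.5499, 0.3147, 0.2441]
ee_rot: [-2.291, -2.148, -0.002]
force: [0.4, 2.6, -1.8]
width: 0.0716
```

```bash
python3 -c "
from h import *
where()"
```

```text
t 7.42 tip [0.5499 0.3149 0.0541] inbox mm [ 0.9 94.7 54.1] yaw 1.506 tilt 0.08 F [ 0.4  2.6 -1.8] w 0.0716 q [0.33 0.47 1.55 0.   1.13 0.39]
```

Call:
apply_moves([
  [[0,0,0],0,40],
  [[0,0,0],0,40],
  [[0,0,0],0,40],
  [[0,0,0],0,40],
  [[0,0,0],0,40],
  [[0,0,0],0,40],
  [[0,0,0],0,40],
], squeeze=40)

```text
t: 8.0
ee_pos: [0.5502, 0.3148, 0.2447]
ee_rot: [2.291, 2.149, 0.002]
force: [1.6, 3.3, 3.5]
width: 0.0476
```

```bash
python3 -c "
from h import *
look('L6')"
```

```text
t 8.0 tip [0.5504 0.3148 0.0547] inbox mm [ 1.4 94.7 54.7] yaw 1.507 tilt 0.06 F [1.6 3.3 3.5] w 0.0476 q [0.33 0.47 1.55 0.   1.13 0.39]
```

View pics/L6_wrist.png

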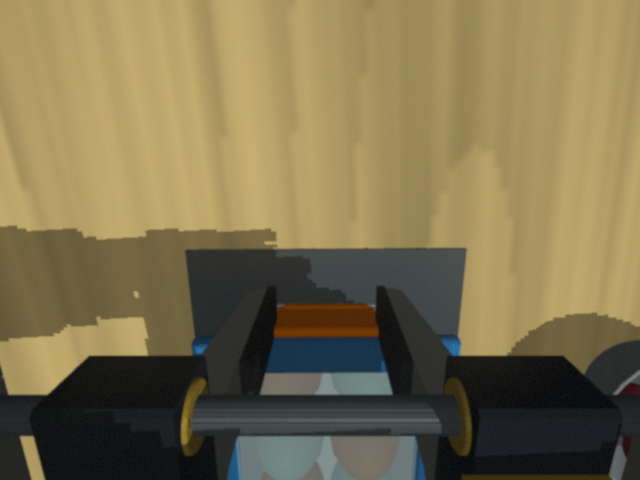

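Call:
apply_moves([
  [[-0.1,0,0],0,40],
  [[-0.2,0,0],0,40],
  [[-0.3,0,0],0,40],
  [[-0.3,0,0],0,40],
])

```text
t: 8.38
ee_pos: [0.5499, 0.3135, 0.2447]
ee_rot: [-2.29, -2.147, -0.009]
force: [2.8, 13.7, 0.1]
width: 0.0476
```

```bash
cat >> h.py <<'E'
def crop(name,x0,y0,x1,y1,f):
    a=cv2.imread(f'pics/{name}.png'); cv2.imwrite(f'pics/{name}_c.png',cv2.resize(a[y0:y1,x0:x1],None,fx=f,fy=f,interpolation=cv2.INTER_CUBIC))
E
python3 -c "
from h import *
d,s=look('L7')
flap('left',s,(1.4,1.57,1.7,1.8,2.0)); crop('L7_wrist',260,270,400,370,5.5)"
```

```text
t 8.38 tip [0.5503 0.3147 0.0548] inbox mm [ 1.4 94.5 54.8] yaw 1.506 tilt 0.38 F [ 2.8 13.7  0.1] w 0.0476 q [0.33 0.46 1.55 0.01 1.12 0.39]
lid edge [[265.6, 340.7], [377.1, 340.0]]
1.4 [[266.7, 328.6], [376.0, 327.9], [273.5, 297.1], [370.0, 296.5]]
1.57 [[266.8, 328.3], [375.9, 327.6], [274.0, 304.4], [369.6, 303.8]]
1.7 [[266.9, 328.1], [375.9, 327.4], [274.3, 310.3], [369.5, 309.7]]
1.8 [[266.9, 328.0], [375.8, 327.3], [274.4, 315.1], [369.4, 314.5]]
2.0 [[267.0, 327.9], [375.8, 327.2], [274.5, 324.9], [369.4, 324.3]]
```

View pics/L7_wrist_c.png

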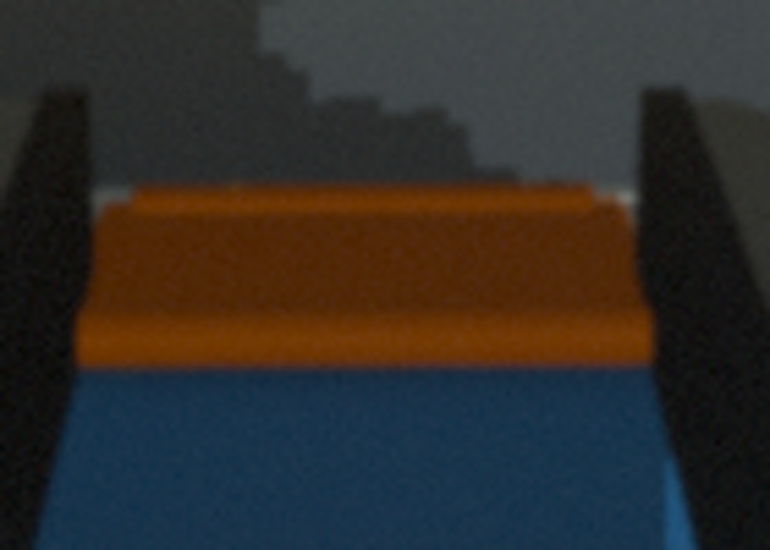

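Call:
apply_moves([
  [[0.4,0,0],0,62],
  [[0.47,0,-0.3],0,62],
  [[0.47,0,-0.3],0,62],
  [[0.47,0,-0.3],0,40],
  [[0.47,0,-0.3],0,40],
  [[0.47,0,-0.3],0,40],
  [[0.47,0,-0.3],0,40],
  [[0.47,0,-0.3],0,40],
], squeeze=60)

```text
t: 9.1
ee_pos: [0.5503, 0.3157, 0.2467]
ee_rot: [2.291, 2.148, -0.001]
force: [4.2, -0.7, -4.9]
width: 0.0447
```

```bash
python3 -c "
from h import *
where()"
```

```text
t 9.1 tip [0.5504 0.3155 0.0567] inbox mm [ 1.4 95.4 56.7] yaw 1.507 tilt 0.06 F [ 4.2 -0.7 -4.9] w 0.0447 q [ 0.33  0.47  1.54 -0.    1.13  0.4 ]
```

```bash
python3 -c "
from h import *
d,s=look('L8')
flap('left',s,(1.4,1.57,1.7,1.8,2.0)); crop('L8_wrist',260,270,400,370,5.5)"
```

```text
t 9.1 tip [0.5504 0.3155 0.0567] inbox mm [ 1.4 95.4 56.7] yaw 1.507 tilt 0.06 F [ 4.2 -0.7 -4.9] w 0.0447 q [ 0.33  0.47  1.54 -0.    1.13  0.4 ]
lid edge [[266.3, 340.3], [376.5, 339.7]]
1.4 [[267.4, 328.3], [375.4, 327.7], [274.1, 296.9], [369.6, 296.4]]
1.57 [[267.5, 328.0], [375.3, 327.4], [274.6, 304.0], [369.2, 303.5]]
1.7 [[267.6, 327.8], [375.3, 327.2], [274.9, 309.9], [369.1, 309.4]]
1.8 [[267.6, 327.7], [375.2, 327.1], [275.0, 314.6], [369.0, 314.1]]
2.0 [[267.7, 327.6], [375.2, 327.0], [275.1, 324.3], [369.1, 323.8]]
```

View pics/L8_wrist_c.png

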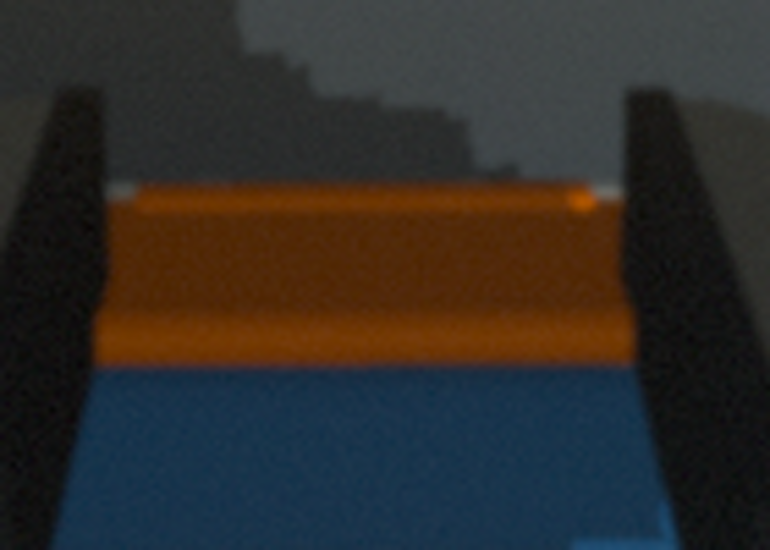

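Call:
apply_moves([
  [[-0.1,0,0],0,40],
  [[-0.2,0,0],0,40],
  [[-0.3,0,0],0,40],
])

```text
t: 9.4
ee_pos: [0.55, 0.3144, 0.2468]
ee_rot: [-2.291, -2.147, -0.007]
force: [5.9, 8.8, -8.0]
width: 0.0452
```

```bash
python3 -c "
from h import *
d,s=look('L9')
flap('left',s,(1.4,1.57,1.7,1.8,2.0)); crop('L9_wrist',260,270,400,370,5.5)"
```

```text
t 9.4 tip [0.5503 0.3152 0.0568] inbox mm [ 1.3 95.  56.8] yaw 1.506 tilt 0.27 F [ 5.9  8.8 -8. ] w 0.0452 q [0.33 0.46 1.55 0.   1.13 0.39]
lid edge [[266.4, 339.4], [376.6, 338.7]]
1.4 [[267.5, 327.5], [375.5, 326.8], [274.1, 296.4], [369.6, 295.8]]
1.57 [[267.6, 327.2], [375.4, 326.5], [274.6, 303.6], [369.2, 302.9]]
1.7 [[267.6, 327.0], [375.4, 326.3], [274.9, 309.4], [369.1, 308.8]]
1.8 [[267.7, 326.9], [375.3, 326.2], [275.0, 314.1], [369.0, 313.5]]
2.0 [[267.8, 326.8], [375.2, 326.1], [275.1, 323.9], [369.1, 323.3]]
```

View pics/L9_wrist_c.png

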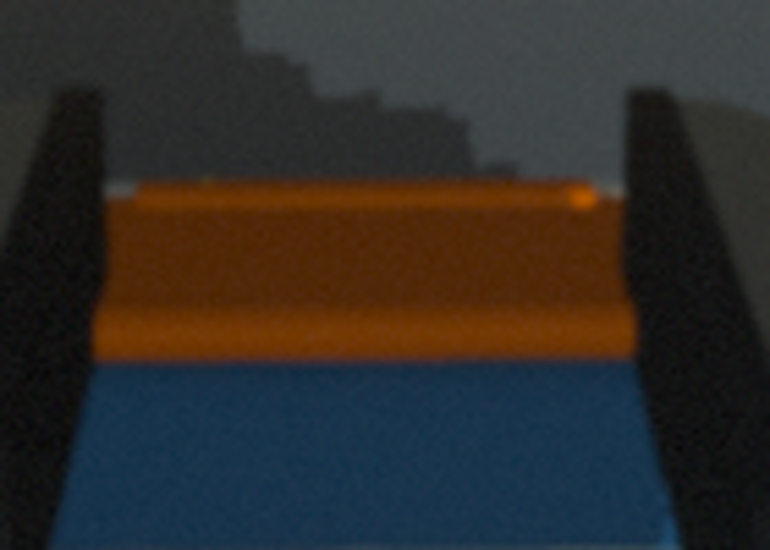

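Pinching doesn't rotate the flap: its bottom edge is still on row ~303, about 1.57 rad. To fold it 25° past vertical the finger has to lean inward. I'll back out, then check what the arm does with its orientation at the edge of reach, where a pose is only "approached".

Call:
apply_moves([
  [[0.3,0,0],0,75],
  [[0.6,0,0],0,75],
  [[2.5,0,0],0,75],
  [[2.5,0,-4],0,75],
  [[2.5,0,-8],0,0],
  [[2.5,0,-12],0,0],
  [[2.5,0,-16],-0.1,0],
  [[-10,0,-18],-0.3,0],
  [[-15,0,-18],-0.5,0],
  [[-20,0,-18],-0.6,0],
], squeeze=20)

```text
t: 10.28
ee_pos: [0.5433, 0.2182, 0.4219]
ee_rot: [1.727, 2.623, 0.002]
force: [1.1, -0.2, 0.1]
width: 0.0309
```

```bash
python3 -c "
from h import *
where()
plan([.62,-.03,.27],3.08)
plan([1.2,-.07,.27],3.08)"
```

```text
t 10.28 tip [0.5435 0.2183 0.2319] inbox mm [ 2.000e-01 -2.100e+00  2.319e+02] yaw 1.977 tilt 0.09 F [ 1.1 -0.2  0.1] w 0.0309 q [ 0.18  0.17  1.55  0.    1.42 -0.23]
shift cm [-25.83  -2.75  -3.82] turn -1.103
shift cm [-52.42  48.95  -3.75] turn -1.103
```

Call:
apply_moves([
  [[-26,-2.8,-3.8],-1.1,0],
  [[-26,-2.8,-3.8],-1.1,0],
  [[-26,-2.8,-3.8],-1.1,0],
  [[-26,-2.8,-3.8],-1.1,0],
  [[-26,-2.8,-3.8],-1.1,0],
  [[-26,-2.8,-3.8],-1.1,0],
  [[-26,-2.8,-3.8],-1.1,0],
  [[-26,-2.8,-3.8],-1.1,0],
  [[-26,-2.8,-3.8],-1.1,0],
])

```text
t: 11.03
ee_pos: [0.6191, -0.0335, 0.4583]
ee_rot: [-0.125, -3.138, -0.002]
force: [0.4, -0.5, -0.0]
width: 0.0008
```

```bash
python3 -c "
from h import *
where()
plan([1.2,-.06,.27],3.08)"
```

```text
t 11.03 tip [ 0.6189 -0.0332  0.2683] inbox mm [  90.3 -248.7  268.3] yaw 3.062 tilt 0.09 F [ 0.4 -0.5 -0. ] w 0.0008 q [-0.25  0.25  1.39  0.    1.51 -1.74]
shift cm [-58.12   1.99  -0.23] turn -0.018
```

Call:
apply_moves([
  [[-20,-10,0],0,0],
  [[-30,-10,0],0,0],
  [[-40,-10,0],0,0],
  [[-50,-10,0],0,0],
  [[-60,-10,0],0,0],
  [[-60,-10,0],0,0],
  [[-60,-10,0],0,0],
  [[-60,-10,0],0,0],
])

```text
t: 11.7
ee_pos: [0.8583, -0.1117, 0.4425]
ee_rot: [0.129, 3.123, 0.001]
force: [7.0, -1.6, 7.5]
width: 0.0004
```

```bash
python3 -c "
from h import *
where()
from rig import status
print(R.from_rotvec(status.read_state()['ee_rot']).as_matrix().round(3))"
```

```text
t 11.7 tip [ 0.8613 -0.1117  0.2525] inbox mm [ 337.  -312.8  252.5] yaw 3.059 tilt 0.91 F [ 7.  -1.6  7.5] w 0.0004 q [-0.27  1.1   0.18  0.    1.84 -1.76]
[[-0.996  0.083  0.016]
 [ 0.083  0.997  0.   ]
 [-0.016  0.001 -1.   ]]
```

```bash
python3 -c "
from rig import status
s=status.read_state(); print(s['qpos'],s['joint_velocities'])"
```

```text
[-0.26908778  1.10031753  0.1825717   0.00451549  1.84340664 -1.7560284 ] [-0.02819657  0.40418307  0.01969841  0.01535794 -0.02764492 -0.02344144]
```

Call:
apply_moves([
  [[0,0,0],0,0],
  [[0,0,0],0,0],
])

```text
t: 11.87
ee_pos: [0.8579, -0.112, 0.4437]
ee_rot: [0.13, 3.121, -0.0]
force: [-0.4, -0.9, 1.1]
width: 0.0003
```

```bash
python3 -c "
from h import *
where()
from rig import status
s=status.read_state(); print(s['qpos'],s['joint_velocities'])"
```

```text
t 11.87 tip [ 0.8612 -0.1122  0.2538] inbox mm [ 336.8 -313.2  253.8] yaw 3.059 tilt 1.0 F [-0.4 -0.9  1.1] w 0.0003 q [-0.27  1.1   0.19  0.    1.84 -1.76]
[-0.26945529  1.09658509  0.1864706   0.00397475  1.84146842 -1.75608508] [ 5.11404900e-03 -9.39218416e-02 -7.27849384e-02 -1.05934912e-03
 -2.78065823e-03 -7.39217924e-05]
```

Call:
apply_moves([
  [[4,0,0],0,0],
  [[8,0,0],0,0],
  [[12,0,0],0,0],
  [[12,0,0],0,0],
  [[12,0,0],0,0],
])

```text
t: 12.28
ee_pos: [0.7332, -0.1005, 0.4476]
ee_rot: [0.129, 3.116, -0.003]
force: [-0.0, -0.1, -0.5]
width: 0.0009
```

```bash
python3 -c "
from h import *
where()"
```

```text
t 12.28 tip [ 0.7376 -0.101   0.2577] inbox mm [ 212.8 -309.4  257.7] yaw 3.059 tilt 1.33 F [-0.  -0.1 -0.5] w 0.0009 q [-0.3   0.57  0.99  0.    1.56 -1.79]
```

```bash
cat > kin.py <<'E'
import numpy as np
from scipy.optimize import least_squares
from scipy.spatial.transform import Rotation as R
# planar: th1=q2 from vertical, th2=q2+q3, th3=q2+q3+q5 (tool dir, pi=down)
D=[([-1.4641,.1591,1.5982,0,1.3861,-.2101],[.1791,-.5461,.4037]),([.18,.13,1.66,0,1.35,.24],[.5158,.2161,.3869]),
([.35,.5,1.52,0,1.12,.42],[.55,.3312,.2344]),([-.25,.25,1.39,0,1.51,-1.74],[.6191,-.0335,.4583]),
([-.26946,1.09659,.18647,.004,1.84147,-1.756],[.8579,-.112,.4437]),([-.3,.57,.99,0,1.56,-1.79],[.7332,-.1005,.4476]),([.33,.47,1.55,0,1.13,.39],[.5504,.3147,.2442])]
def fk(q,p):
    a1,h,L1,L2,d6,b=p
    rot=R.from_euler('z',q[0])*R.from_euler('y',q[1]); o=R.from_euler('z',q[0]).apply([a1,b,h])
    e=o+rot.apply([0,0,L1]); rot=rot*R.from_euler('y',q[2])*R.from_euler('z',q[3]); w=e+rot.apply([0,0,L2])
    rot=rot*R.from_euler('y',q[4])*R.from_euler('z',q[5]); t=w+rot.apply([0,0,d6])
    return t,rot
if __name__=="__main__":
    f=lambda p:np.concatenate([fk(q,p)[0]-x for q,x in D])
    r=least_squares(f,[0,.2,.4,.35,.1,.12]); print(np.round(r.x,4),np.round(r.fun*1e3,1))
    f2=lambda p:f([0,*p]); r=least_squares(f2,[.2,.4,.35,.1,.12]); print(np.round(r.x,4),np.round(r.fun*1e3,1))
    from rig import status; s=status.read_state(); t,rot=fk(s["qpos"],[0,*r.x]); print(s["qpos"],t-s["ee_pos"],(R.from_rotvec(s["ee_rot"]).inv()*rot).as_matrix().round(3))
E
python3 kin.py
```

```text
[-0.0119  0.8318  0.3907  0.5197  0.7158  0.1202] [ -0.    2.7   1.7   1.    0.1   3.5  14.4   2.8  -1.2 -10.7   2.2   0.3
  -9.4   5.2  -1.7   3.6  -1.7   3.1   4.    2.2  -5.6]
[0.9323 0.3841 0.5102 0.8121 0.1201] [  0.    1.3   1.2   2.9   0.4   3.2  14.7   2.8   1.3 -10.8   2.1  -1.2
 -10.8   5.9  -3.2   4.5  -2.    1.7   3.6   2.   -3.1]
[-0.29969504  0.56872214  0.99380436  0.0042266   1.5561821  -1.78785546] [0.00608349 0.00134525 0.00067278] [[ 0.  1.  0.]
 [-1.  0. -0.]
 [-0. -0.  1.]]
```

```bash
cat > sim.py <<'E'
from kin import *
LO=np.array([-2.91,-.94,.18,-1.29,.17,-3]);HI=np.array([2.91,2.29,2.7,4.43,2.64,3])
VL=.7*np.array([2.57,2.57,3.14,3.14,3.14,3.14])/12
Z9=R.from_euler('z',np.pi/2)   # fk rot * Z9^-1 -> tool
def FK(q,P): t,r=fk(q,P); return t,r*R.from_euler('z',-np.pi/2)
def step(q,tp,tr,P,w):
    p0,r0=FK(q,P); d=tp-p0; n=np.linalg.norm(d); d=d*min(1,.0417/max(n,1e-9)); e=(tr*r0.inv()).as_rotvec(); m=np.linalg.norm(e); e=e*min(1,.125/max(m,1e-9))
    gp=p0+d; gr=R.from_rotvec(e)*r0
    def f(x):
        p,r=FK(x,P); return np.r_[p-gp,w*(gr*r.inv()).as_rotvec()]
    lo=np.maximum(LO+.003,q-VL);hi=np.minimum(HI-.003,q+VL); 
    return least_squares(f,np.clip(q,lo+1e-6,hi-1e-6),bounds=(lo,hi)).x
def call(q,rows,P,w,verb=0):
    p0,r0=FK(q,P)
    for sh,tn in rows:
        q=step(q,p0+r0.apply(np.array(sh)/100),r0*R.from_rotvec([0,0,tn]),P,w)
        if verb: rep(q,P)
    return q
def rep(q,P):
    p,r=FK(q,P); z=r.apply([0,0,1]); print(np.round(p,3),"q",np.round(q,2),"tilt dir",np.round(np.degrees(z[:2]),1))
def Pm(d6): return [0,.1202+d6,.3841,.5102,d6,.1201]
if __name__=="__main__":
    for d6 in (.08,.12,.2):
        for w in (.1,.3,1):
            P=Pm(d6); q=np.array([-.25,.25,1.39,0,1.51,-1.74]); q[4]=np.pi-q[1]-q[2]
            q=call(q,[([-20,-10,0],0),([-30,-10,0],0),([-40,-10,0],0),([-50,-10,0],0)]+4*[([-60,-10,0],0)],P,w); print(d6,w); rep(q,P)
E
python3 sim.py
```

```text
0.08 0.1
[0.297 0.059 0.457] q [-0.21 -0.65  2.16 -0.    1.63 -1.7 ] tilt dir [-0. -0.]
0.08 0.3
[0.297 0.059 0.457] q [-0.21 -0.65  2.16 -0.    1.63 -1.7 ] tilt dir [-0. -0.]
0.08 1
[0.297 0.059 0.457] q [-0.21 -0.65  2.16 -0.    1.63 -1.7 ] tilt dir [-0. -0.]
0.12 0.1
[0.297 0.059 0.457] q [-0.21 -0.65  2.16 -0.    1.63 -1.7 ] tilt dir [-0. -0.]
0.12 0.3
[0.297 0.059 0.457] q [-0.21 -0.65  2.16 -0.    1.63 -1.7 ] tilt dir [-0. -0.]
0.12 1
[0.297 0.059 0.457] q [-0.21 -0.65  2.16 -0.    1.63 -1.7 ] tilt dir [-0. -0.]
0.2 0.1
[0.297 0.059 0.457] q [-0.21 -0.65  2.16 -0.    1.63 -1.7 ] tilt dir [-0. -0.]
0.2 0.3
[0.297 0.059 0.457] q [-0.21 -0.65  2.16 -0.    1.63 -1.7 ] tilt dir [-0. -0.]
0.2 1
[0.297 0.059 0.457] q [-0.21 -0.65  2.16 -0.    1.63 -1.7 ] tilt dir [-0. -0.]
```

```bash
sed -i "s/R.from_euler('z',-np.pi\/2)/R.from_euler('z',np.pi\/2)/" sim.py; python3 sim.py
```

```text
0.08 0.1
[ 0.859 -0.115  0.432] q [-0.28  1.11  0.18  0.04  1.56 -1.76] tilt dir [16.2 -2.2]
0.08 0.3
[ 0.84  -0.113  0.426] q [-0.28  1.12  0.18  0.    1.81 -1.76] tilt dir [ 1.8 -0.2]
0.08 1
[ 0.838 -0.112  0.425] q [-0.28  1.12  0.18  0.    1.84 -1.77] tilt dir [ 0.2 -0. ]
0.12 0.1
[ 0.878 -0.118  0.438] q [-0.28  1.11  0.18  0.05  1.49 -1.76] tilt dir [19.9 -2.7]
0.12 0.3
[ 0.843 -0.113  0.427] q [-0.28  1.12  0.18  0.01  1.8  -1.76] tilt dir [ 2.7 -0.4]
0.12 1
[ 0.838 -0.112  0.425] q [-0.28  1.12  0.18  0.    1.84 -1.77] tilt dir [ 0.2 -0. ]
0.2 0.1
[ 0.901 -0.121  0.446] q [-0.28  1.11  0.18  0.05  1.51 -1.76] tilt dir [19.1 -2.5]
0.2 0.3
[ 0.851 -0.114  0.429] q [-0.28  1.11  0.18  0.01  1.77 -1.76] tilt dir [ 4.2 -0.6]
0.2 1
[ 0.839 -0.112  0.425] q [-0.28  1.12  0.18  0.    1.83 -1.77] tilt dir [ 0.4 -0.1]
```

```bash
cat > t1.py <<'E'
from sim import *
import sys
w=float(sys.argv[1]); P=Pm(.1)
q=np.array([-.3,.57,.99,0,1.5816,-1.79])
print("overreach outward"); a=call(q,10*[([-60,0,0],0)],P,w); rep(a,P); a=call(a,10*[([-60,0,0],0)],P,w); rep(a,P); a=call(a,10*[([-60,0,0],0)],P,w); rep(a,P)
print("overreach out+up"); a=call(q,10*[([-60,0,-60],0)],P,w); rep(a,P); a=call(a,10*[([-60,0,-60],0)],P,w); rep(a,P)
print("overreach in"); b=np.array([-.3,-.29,2.06,0,1.3716,-1.79]); a=call(b,10*[([60,0,0],0)],P,w); rep(a,P); a=call(a,10*[([60,0,0],0)],P,w); rep(a,P)
print("q6 limit + ")
for q2,q3 in ((.13,1.66),(.5,1.52),(-.29,2.06),(.57,.99),(.3,1.9)):
    b=np.array([.2,q2,q3,0,np.pi-q2-q3,2.9]); rep(b,P); a=call(b,10*[([0,0,0],2)],P,w); rep(a,P); a=call(a,10*[([0,0,0],2)],P,w); rep(a,P)
    b[5]=-2.9; a=call(b,10*[([0,0,0],-2)],P,w); rep(a,P)
E
python3 t1.py .4
```

```text
overreach outward
[ 0.857 -0.1    0.379] q [-0.26  1.17  0.18  0.    1.76 -1.75] tilt dir [ 1.4 -0.2]
[ 0.877 -0.093  0.315] q [-0.24  1.25  0.18  0.01  1.66 -1.73] tilt dir [ 2.9 -0.3]
[ 0.889 -0.088  0.274] q [-0.23  1.29  0.18  0.01  1.59 -1.72] tilt dir [ 4.3 -0.5]
overreach out+up
[ 0.765 -0.092  0.586] q [-0.28  0.92  0.18  0.    2.02 -1.76] tilt dir [ 1.3 -0.2]
[ 0.729 -0.08   0.646] q [-0.27  0.84  0.18  0.01  2.08 -1.76] tilt dir [ 2.5 -0.3]
overreach in
[0.22  0.063 0.402] q [-0.27 -0.94  2.4  -0.01  1.7  -1.76] tilt dir [-1.4 -0.4]
[0.011 0.225 0.436] q [ 0.95 -0.94  2.33  0.01  1.77 -0.53] tilt dir [-1.6 -0.9]
q6 limit + 
[0.513 0.227 0.39 ] q [0.2  0.13 1.66 0.   1.35 2.9 ] tilt dir [0. 0.]
[0.515 0.196 0.378] q [0.08 0.07 1.76 0.36 1.23 3.  ] tilt dir [ 4.1 19.6]
[0.514 0.176 0.352] q [-0.02  0.02  1.92  0.89  1.07  3.  ] tilt dir [15.4 38.6]
[0.503 0.253 0.378] q [ 0.31  0.14  1.69 -0.36  1.23 -3.  ] tilt dir [ 11.3 -16.2]
[0.607 0.246 0.236] q [0.2  0.5  1.52 0.   1.12 2.9 ] tilt dir [-0.  0.]
[0.603 0.225 0.222] q [0.1  0.44 1.66 0.54 0.92 3.  ] tilt dir [ 8.  24.5]

[... 385 characters left out ...]
2.5 35.8]
[0.347 0.233 0.374] q [ 0.38 -0.25  2.06 -0.37  1.26 -3.  ] tilt dir [ 11.5 -16.4]
[0.679 0.26  0.449] q [0.2  0.57 0.99 0.   1.58 2.9 ] tilt dir [-0. -0.]
[0.68  0.232 0.444] q [0.14 0.52 1.07 0.15 1.5  3.  ] tilt dir [1.6 8.8]
[0.675 0.206 0.429] q [0.07 0.44 1.22 0.43 1.34 3.  ] tilt dir [ 6.6 23.5]
[0.67  0.285 0.444] q [ 0.25  0.56  1.01 -0.13  1.52 -3.  ] tilt dir [ 4.3 -6.6]
[0.492 0.222 0.187] q [0.2  0.3  1.9  0.   0.94 2.9 ] tilt dir [-0.  0.]
[0.489 0.204 0.169] q [0.09 0.26 2.03 0.66 0.74 3.  ] tilt dir [10.2 24.7]
[0.482 0.202 0.144] q [0.07 0.26 2.16 1.61 0.53 3.  ] tilt dir [31.5 31.1]
[0.482 0.235 0.17 ] q [ 0.31  0.31  1.96 -0.66  0.74 -3.  ] tilt dir [ 19.1 -18.8]
```

Call:
apply_moves([
  [[25,-5,9],-1.2,0],
  [[25,-5,9],-1.2,0],
  [[25,-5,9],-1.2,0],
  [[25,-5,9],-1.2,0],
  [[25,-5,9],-1.2,0],
  [[25,-5,9],-1.2,0],
  [[25,-5,9],-1.2,0],
  [[25,-5,9],-1.2,0],
  [[25,-5,9],-1.2,0],
  [[25,-5,9],-1.2,0],
])

```text
t: 13.12
ee_pos: [0.507, -0.082, 0.3515]
ee_rot: [1.575, -2.695, 0.093]
force: [0.9, 0.1, -0.1]
width: -0.0001
```

```bash
cat >> h.py <<'E'
def ax():
    from rig import status
    s=status.read_state(); M=R.from_rotvec(s["ee_rot"]).as_matrix(); z=M[:,2]
    print("t",round(float(s["t"]),2),"tcp",s["ee_pos"].round(3),"tip",(s["ee_pos"]+.19*z).round(3),"tilt(x,y)deg",np.degrees(np.arctan2(z[:2],-z[2])).round(1),"q",s["qpos"].round(3),"F",s["force"].round(1)); print("toolx",M[:,0].round(3),"tooly",M[:,1].round(3))
E
python3 -c "
from h import *
ax()"
```

```text
t 13.12 tcp [ 0.507 -0.082  0.352] tip [ 0.51  -0.094  0.162] tilt(x,y)deg [ 0.8 -3.5] q [-0.382  0.039  1.834 -0.055  1.233 -2.994] F [ 0.9  0.1 -0.1]
toolx [-0.491 -0.87   0.046] tooly [-0.871  0.489 -0.042]
```

Call:
apply_moves([
  [[0,0,0],-1.2,0],
  [[0,0,0],-1.2,0],
  [[0,0,0],-1.2,0],
  [[0,0,0],-1.2,0],
  [[0,0,0],-1.2,0],
])

```text
t: 13.53
ee_pos: [0.5184, 0.0082, 0.3237]
ee_rot: [1.892, -2.255, 0.336]
force: [1.0, 1.6, -0.4]
width: 0.0003
```

```bash
python3 -c "
from h import *
ax()"
```

```text
t 13.53 tcp [0.518 0.008 0.324] tip [ 0.52  -0.046  0.142] tilt(x,y)deg [  0.5 -16.6] q [-0.145  0.1    1.84  -0.31   1.169 -2.994] F [ 1.   1.6 -0.4]
toolx [-0.175 -0.944  0.279] tooly [-0.985  0.165 -0.057]
```

The lean can be built up with the last joint at its stop: it's now 16.6° with the tips toward −y, which is what the left clip needs. I'll continue to about 25°.

Call:
apply_moves([
  [[0,0,-1],-1.2,0],
  [[0,0,-1],-1.2,0],
  [[0,0,-1],-1.2,0],
  [[0,0,-1],-1.2,0],
])

```text
t: 13.87
ee_pos: [0.5092, 0.0757, 0.2934]
ee_rot: [2.073, -1.85, 0.502]
force: [0.2, -0.6, -0.1]
width: 0.0003
```

```bash
python3 -c "
from h import *
ax()"
```

```text
t 13.87 tcp [0.509 0.076 0.293] tip [ 0.519 -0.011  0.125] tilt(x,y)deg [  3.2 -27.2] q [ 0.032  0.156  1.864 -0.528  1.141 -2.994] F [ 0.2 -0.6 -0.1]
toolx [ 0.102 -0.882  0.46 ] tooly [-0.994 -0.113  0.003]
```

```bash
cat >> h.py <<'E'
def tplan(tips):
    "tips: list of box-frame mm tip targets; prints shift cm in current tool axes"
    from rig import status
    s=status.read_state(); M=R.from_rotvec(s["ee_rot"]).as_matrix(); tip=s["ee_pos"]+.19*M[:,2]
    for t in tips: print(t,np.round(M.T@(boxpt(*t)-tip)*100,2))
E
python3 -c "
from h import *
where();tplan([(0,125,130),(0,125,34),(0,100,34)])"
```

```text
t 13.87 tip [ 0.5186 -0.0111  0.1247] inbox mm [ -11.1 -232.6  124.7] yaw -1.456 tilt 27.36 F [ 0.2 -0.6 -0.1] w 0.0003 q [ 0.03  0.16  1.86 -0.53  1.14 -2.99]
(0, 125, 130) [-30.87  -7.22 -16.59]
(0, 125, 34) [-35.28  -7.25  -8.07]
(0, 100, 34) [-33.09  -6.82  -6.93]
```

Call:
apply_moves([
  [[-30.9,-7.2,-16.6],0.17,0],
  [[-30.9,-7.2,-16.6],0.17,0],
  [[-30.9,-7.2,-16.6],0.17,0],
  [[-30.9,-7.2,-16.6],0.17,0],
  [[-30.9,-7.2,-16.6],0.17,0],
  [[-30.9,-7.2,-16.6],0.17,0],
  [[-30.9,-7.2,-16.6],0.17,0],
  [[-30.9,-7.2,-16.6],0.17,0],
  [[-30.9,-7.2,-16.6],0.17,0],
  [[-30.9,-7.2,-16.6],0.17,0],
])

```text
t: 14.7
ee_pos: [0.541, 0.4362, 0.2996]
ee_rot: [1.931, -2.041, 0.533]
force: [0.2, 0.2, 0.3]
width: 0.0007
```

```bash
python3 -c "
from h import *
where();ax();tplan([(0,125,130),(0,125,34),(0,100,34),(0,90,34)])"
```

```text
t 14.7 tip [0.5502 0.351  0.13  ] inbox mm [ -1.  130.8 130. ] yaw -1.645 tilt 26.82 F [0.2 0.2 0.3] w 0.0007 q [ 0.58  0.65  1.2  -0.41  1.52 -2.44]
t 14.7 tcp [0.541 0.436 0.3  ] tip [0.55  0.351 0.13 ] tilt(x,y)deg [  3.1 -26.7] q [ 0.582  0.648  1.2   -0.413  1.525 -2.436] F [0.2 0.2 0.3]
toolx [-0.067 -0.893  0.445] tooly [-0.997  0.038 -0.073]
(0, 125, 130) [ 0.51 -0.08  0.26]
(0, 125, 34) [-3.76  0.62  8.83]
(0, 100, 34) [-1.52  0.67  9.94]
(0, 90, 34) [-0.63  0.69 10.39]
```

Call:
apply_moves([
  [[-1.3,0.2,4],0,0],
  [[-3.0,0.5,7],0,0],
  [[-3.8,0.6,8.8],0,0],
  [[-3.8,0.6,8.8],0,0],
  [[-2.6,0.6,9.4],0,0],
  [[-1.5,0.7,9.9],0,0],
  [[-1.1,0.7,10.2],0,0],
  [[-0.6,0.7,10.4],0,0],
])

```text
t: 15.37
ee_pos: [0.5402, 0.3896, 0.2027]
ee_rot: [1.924, -2.043, 0.532]
force: [0.2, 21.0, 4.4]
width: 0.0003
```

```bash
python3 -c "
from h import *
look('T1','wrist,scene');tplan([(0,90,34),(0,84,34),(0,80,34)])"
```

```text
t 15.37 tip [0.5485 0.304  0.0333] inbox mm [ 0.2 83.8 33.3] yaw -1.649 tilt 26.92 F [ 0.2 21.   4.4] w 0.0003 q [ 0.53  0.69  1.35 -0.44  1.34 -2.4 ]
(0, 90, 34) [-0.48 -0.   -0.34]
(0, 84, 34) [ 0.06  0.01 -0.07]
(0, 80, 34) [0.42 0.02 0.11]
```

View pics/T1_wrist.png

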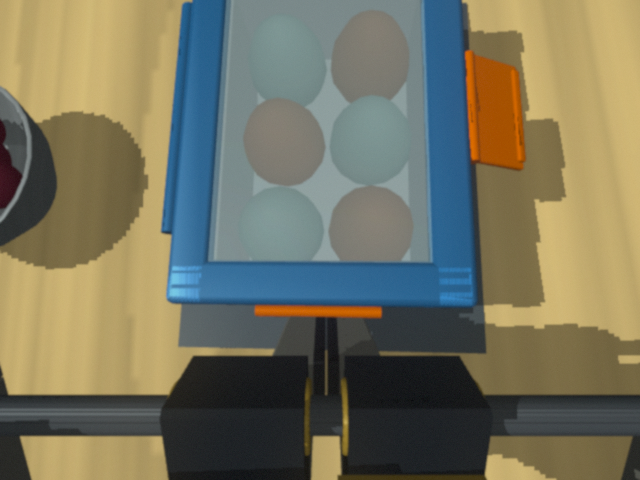

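View pics/T1_scene.png

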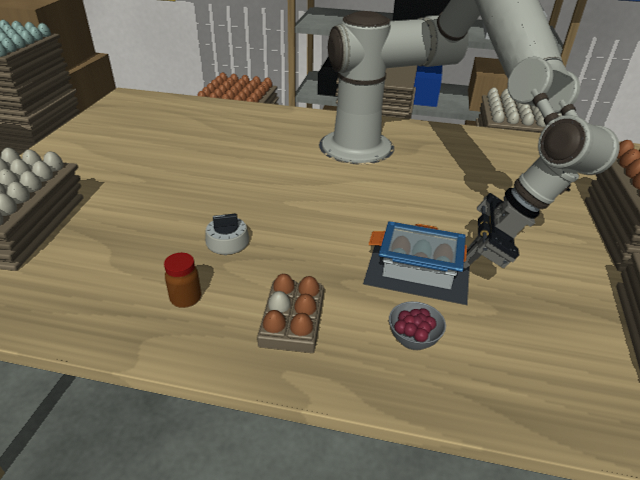

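Call:
apply_moves([
  [[0.1,0,0],0,0],
  [[0.1,0,0],0,0],
  [[-1.5,0,-0.5],0,0],
  [[-4,0,-1],0,0],
  [[-6,0,-3],0,0],
  [[-6,0,-7],0,0],
  [[-6,0,-11],0,0],
])

```text
t: 16.05
ee_pos: [0.5381, 0.4931, 0.2698]
ee_rot: [1.919, -2.033, 0.529]
force: [1.2, 1.0, 0.4]
width: 0.0004
```

```bash
python3 -c "
from h import *
look('T2','wrist,scene');ax(); crop('T2_scene',400,210,500,285,8)"
```

```text
t 16.05 tip [0.5451 0.4063 0.1009] inbox mm [ -9.2 185.6 100.9] yaw -1.645 tilt 27.29 F [1.2 1.  0.4] w 0.0004 q [ 0.65  0.78  1.06 -0.4   1.57 -2.38]
t 16.15 tcp [0.54  0.496 0.28 ] tip [0.55  0.411 0.111] tilt(x,y)deg [  3.4 -26.6] q [ 0.649  0.774  1.05  -0.398  1.569 -2.382] F [ 0.4 -0.1  0.9]
toolx [-0.071 -0.894  0.443] tooly [-0.996  0.04  -0.079]
```

View pics/T2_wrist.png

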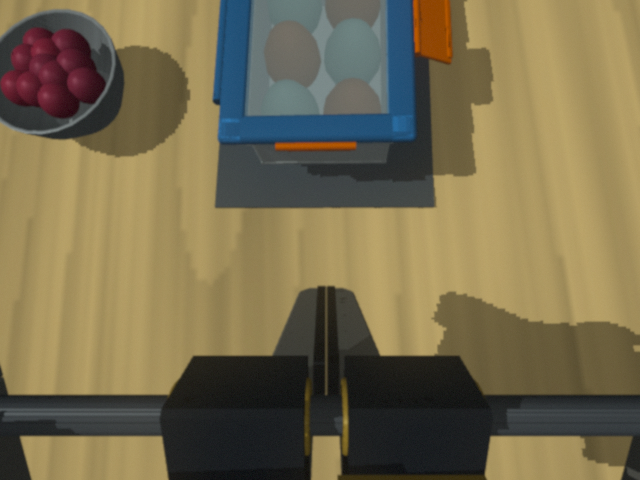

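View pics/T2_scene_c.png

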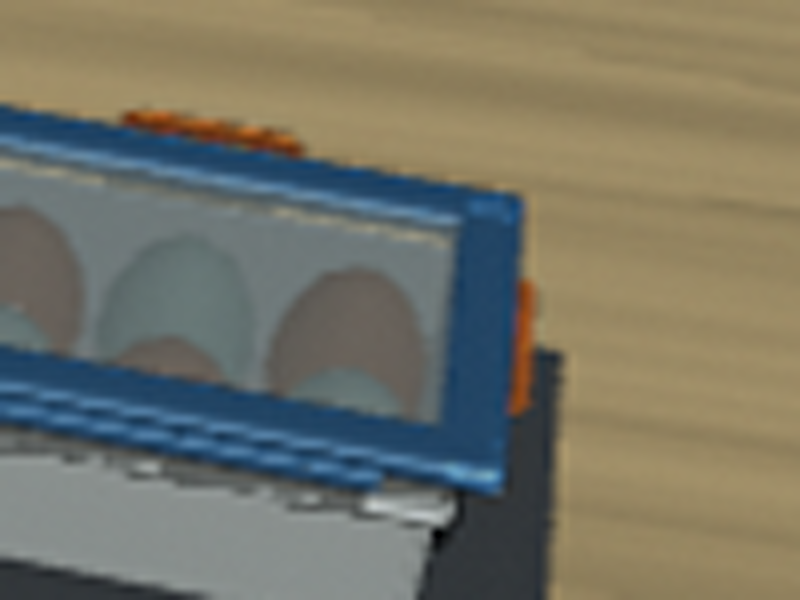

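```bash
python3 -c "
from h import *
from rig import status
s=status.read_state()
flap('left',s,(1.57,1.7,1.8,1.9,2.0)); crop('T2_wrist',230,90,410,180,4.4)"
```

```text
lid edge [[365.0, 136.8], [286.0, 138.3]]
1.57 [[364.8, 145.5], [287.2, 146.8], [364.0, 161.4], [293.6, 162.3]]
1.7 [[364.8, 145.6], [287.2, 146.9], [364.1, 156.8], [293.8, 157.8]]
1.8 [[364.8, 145.7], [287.3, 147.0], [364.1, 153.2], [293.8, 154.3]]
1.9 [[364.8, 145.7], [287.3, 147.0], [364.1, 149.5], [293.8, 150.6]]
2.0 [[364.8, 145.7], [287.4, 147.0], [364.1, 145.7], [293.7, 146.8]]
```

View pics/T2_wrist_c.png

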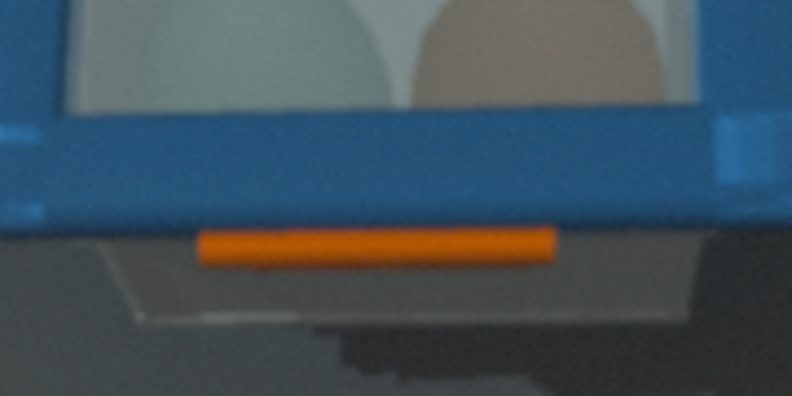

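The left clip is tucked: only its hinge roll is visible at rows 142–150, nothing below it, and the push ended with 21 N at the stop. Next I'll swing the last joint to its other stop to get the lean for the right and near clips.

Call:
apply_moves([
  [[28.7,0,-1.4],1.25,0],
  [[28.7,0,-1.4],1.25,0],
  [[28.7,0,-1.4],1.25,0],
  [[28.7,0,-1.4],1.25,0],
  [[28.7,0,-1.4],1.25,0],
  [[28.7,0,-1.4],1.25,0],
  [[28.7,0,-1.4],1.25,0],
  [[28.7,0,-1.4],1.25,0],
  [[28.7,0,-1.4],1.25,0],
  [[28.7,0,-1.4],1.25,0],
])

```text
t: 16.98
ee_pos: [0.5188, 0.2424, 0.4139]
ee_rot: [0.384, -3.013, 0.733]
force: [-0.4, -0.5, -0.9]
width: 0.0004
```

Call:
apply_moves([
  [[0,0,0],1.25,0],
  [[0,0,0],1.25,0],
  [[0,0,0],1.25,0],
  [[0,0,0],1.25,0],
  [[0,0,0],1.25,0],
  [[0,0,0],1.25,0],
  [[0,0,0],1.25,0],
  [[0,0,0],1.25,0],
  [[0,0,0],1.25,0],
  [[0,0,0],1.25,0],
])

```text
t: 17.82
ee_pos: [0.5187, 0.2432, 0.413]
ee_rot: [1.347, 2.482, -0.569]
force: [0.5, 0.2, 0.2]
width: 0.0008
```

```bash
python3 -c "
from h import *
ax()"
```

```text
t 17.82 tcp [0.519 0.243 0.413] tip [0.526 0.157 0.244] tilt(x,y)deg [  2.6 -27.1] q [ 0.331  0.217  1.542 -0.46   1.512 -0.187] F [0.5 0.2 0.2]
toolx [-0.536  0.741 -0.404] tooly [ 0.843  0.493 -0.214]
```

Call:
apply_moves([
  [[0,0,0],1.25,0],
  [[0,0,0],1.25,0],
  [[0,0,0],1.25,0],
  [[0,0,0],1.25,0],
  [[0,0,0],1.25,0],
  [[0,0,0],1.25,0],
  [[0,0,0],1.25,0],
  [[0,0,0],1.25,0],
  [[0,0,0],1.25,0],
  [[0,0,0],1.25,0],
])

```text
t: 18.65
ee_pos: [0.5187, 0.2432, 0.4131]
ee_rot: [2.422, 1.166, -0.229]
force: [0.6, -0.1, 0.2]
width: 0.0005
```

Call:
apply_moves([
  [[0,0,0],1.25,0],
  [[0,0,0],1.25,0],
  [[0,0,0],1.25,0],
  [[0,0,0],1.25,0],
  [[0,0,0],1.25,0],
  [[0,0,0],1.25,0],
  [[0,0,0],1.25,0],
  [[0,0,0],1.25,0],
  [[0,0,0],1.25,0],
  [[0,0,0],1.25,0],
])

```text
t: 19.48
ee_pos: [0.5187, 0.2432, 0.413]
ee_rot: [2.637, -0.47, 0.17]
force: [-0.5, 0.5, -0.4]
width: 0.0006
```

```bash
python3 -c "
from h import *
ax()"
```

```text
t 19.48 tcp [0.519 0.243 0.413] tip [0.526 0.157 0.244] tilt(x,y)deg [  2.6 -27.1] q [ 0.331  0.217  1.542 -0.46   1.512  2.313] F [-0.5  0.5 -0.4]
toolx [ 0.934 -0.299  0.195] tooly [-0.355 -0.839  0.413]
```

Call:
apply_moves([
  [[0,0,0],1.3,0],
  [[0,0,0],1.3,0],
  [[0,0,0],1.3,0],
  [[0,0,0],1.3,0],
  [[0,0,0],1.3,0],
  [[0,0,0],1.3,0],
  [[0,0,0],1.3,0],
  [[0,0,0],1.3,0],
  [[0,0,0],1.3,0],
  [[0,0,0],1.3,0],
])

```text
t: 20.32
ee_pos: [0.5379, 0.1482, 0.4518]
ee_rot: [2.318, -1.686, 0.32]
force: [-0.0, 0.1, 0.2]
width: 0.0005
```

```bash
python3 -c "
from h import *
ax()"
```

```text
t 20.32 tcp [0.538 0.148 0.452] tip [0.543 0.085 0.273] tilt(x,y)deg [  1.6 -19.4] q [ 0.132  0.115  1.566 -0.341  1.484  2.994] F [-0.   0.1  0.2]
toolx [ 0.304 -0.896  0.324] tooly [-0.952 -0.295  0.077]
```

Call:
apply_moves([
  [[0,0,4],1.3,0],
  [[0,0,7],1.3,0],
  [[0,0,7],1.3,0],
  [[0,0,7],1.3,0],
  [[0,0,7],1.3,0],
  [[0,0,7],1.3,0],
  [[0,0,7],1.3,0],
  [[0,0,7],1.3,0],
  [[0,0,7],1.3,0],
  [[0,0,7],1.3,0],
])

```text
t: 21.15
ee_pos: [0.4794, -0.0603, 0.3867]
ee_rot: [-1.831, 2.379, -0.199]
force: [-0.7, 0.3, 0.5]
width: 0.0006
```

```bash
python3 -c "
from h import *
ax()"
```

```text
t 21.15 tcp [ 0.479 -0.06   0.387] tip [ 0.515 -0.065  0.2  ] tilt(x,y)deg [10.7 -1.3] q [-0.39  -0.136  1.934  0.053  1.162  2.994] F [-0.7  0.3  0.5]
toolx [-0.254 -0.967 -0.025] tooly [-0.949  0.254 -0.185]
```

Call:
apply_moves([
  [[-4,0,0],1.3,0],
  [[-8,0,0],1.3,0],
  [[-12,0,0],1.3,0],
  [[-16,0,0],1.3,0],
  [[-20,0,0],1.3,0],
  [[-20,0,0],1.3,0],
  [[-20,0,0],1.3,0],
])

```text
t: 21.73
ee_pos: [0.4024, -0.1153, 0.3103]
ee_rot: [-1.052, 2.481, 0.025]
force: [0.7, -0.1, -0.1]
width: 0.0006
```

```bash
python3 -c "
from h import *
ax()"
```

```text
t 21.73 tcp [ 0.402 -0.115  0.31 ] tip [ 0.477 -0.08   0.139] tilt(x,y)deg [23.4 11.6] q [-0.702 -0.275  2.232  0.474  1.04   2.994] F [ 0.7 -0.1 -0.1]
toolx [-0.612 -0.68  -0.405] tooly [-0.688  0.71  -0.153]
```

Call:
apply_moves([
  [[-24.9,12.5,3.4],-0.95,0],
  [[-24.9,12.5,3.4],-0.95,0],
  [[-24.9,12.5,3.4],-0.95,0],
  [[-24.9,12.5,3.4],-0.95,0],
  [[-24.9,12.5,3.4],-0.95,0],
  [[-24.9,12.5,3.4],-0.95,0],
  [[-24.9,12.5,3.4],-0.95,0],
  [[-24.9,12.5,3.4],-0.95,0],
])

```text
t: 22.4
ee_pos: [0.4825, 0.154, 0.3636]
ee_rot: [-2.104, 1.726, -0.261]
force: [0.6, 0.1, -0.5]
width: 0.0006
```

```bash
python3 -c "
from h import *
ax()"
```

```text
t 22.4 tcp [0.482 0.154 0.364] tip [0.557 0.19  0.192] tilt(x,y)deg [23.5 11.9] q [ 0.021 -0.127  1.996  0.239  0.873  2.849] F [ 0.6  0.1 -0.5]
toolx [ 0.218 -0.97  -0.11 ] tooly [-0.894 -0.153 -0.421]
```

Call:
apply_moves([
  [[-4,0,-1],1.3,0],
  [[-8,0,-1],1.3,0],
  [[-12,0,-1],1.3,0],
  [[-16,0,-1],1.3,0],
  [[-20,0,-1],1.3,0],
  [[-20,0,-1],1.3,0],
])

```text
t: 22.9
ee_pos: [0.4516, 0.1563, 0.3032]
ee_rot: [-1.435, 2.026, 0.102]
force: [-1.0, 0.1, 0.2]
width: 0.0005
```

```bash
python3 -c "
from h import *
ax()"
```

```text
t 22.9 tcp [0.452 0.156 0.303] tip [0.538 0.235 0.153] tilt(x,y)deg [30.  27.6] q [-0.046 -0.152  2.18   0.7    0.739  2.994] F [-1.   0.1  0.2]
toolx [-0.194 -0.819 -0.541] tooly [-0.869  0.4   -0.293]
```

```bash
cat > t2.py <<'E'
from sim import *
from h import boxpt
from rig import status
s=status.read_state(); P=Pm(.1); q=s["qpos"]; t,r=FK(q,P); print(t-s["ee_pos"],np.degrees((r.inv()*R.from_rotvec(s["ee_rot"])).as_rotvec()))
M=R.from_rotvec(s["ee_rot"])
def ik(tip,turn,q0):
    g=M*R.from_rotvec([0,0,turn]); tp=tip-g.apply([0,0,.19])
    f=lambda x:(lambda p,r:np.r_[p-tp,.4*(g*r.inv()).as_rotvec()])(*FK(x,P))
    o=least_squares(f,np.clip(q0,LO+.01,HI-.01),bounds=(LO,HI)); return o.x,np.linalg.norm(o.fun)
for n,tip,tn in (("right",(10,-83.5,35),-.454),("righthi",(10,-108,100),-.454),("near",(-60,8,35),-1.79)):
    x,e=ik(boxpt(*tip),tn,q); print(n,x.round(2),round(e,4))
E
python3 t2.py; python3 -c "
from h import *
tplan([(10,-110,140),(10,-110,40),(10,-83,35)])"
```

```text
[-0.00122392 -0.01362998 -0.00743028] [-3.18055468e-14  2.38541601e-15 -1.19270801e-14]
right [-0.25  0.05  2.25  0.96  0.68  2.05] 0.0
righthi [-0.31 -0.09  2.22  0.82  0.82  2.19] 0.0
near [-0.02 -0.08  2.38  0.97  0.54  0.89] 0.0
(10, -110, 140) [10.76 -5.35 -3.7 ]
(10, -110, 40) [16.17 -2.43  4.19]
(10, -83, 35) [14.2  -1.34  5.76]
```

Call:
apply_moves([
  [[10.8,-5.4,-3.7],-0.454,0],
  [[10.8,-5.4,-3.7],-0.454,0],
  [[10.8,-5.4,-3.7],-0.454,0],
  [[10.8,-5.4,-3.7],-0.454,0],
  [[10.8,-5.4,-3.7],-0.454,0],
])

```text
t: 23.32
ee_pos: [0.4617, 0.0276, 0.2901]
ee_rot: [-1.861, 1.648, -0.099]
force: [0.2, -0.2, 0.7]
width: 0.0005
```

```bash
python3 -c "
from h import *
ax();where();tplan([(10,-110,80),(10,-110,40),(10,-100,37),(10,-92,35),(10,-86,35),(10,-83,35)])
look('R0','wrist,side')"
```

```text
t 23.32 tcp [0.462 0.028 0.29 ] tip [0.548 0.105 0.14 ] tilt(x,y)deg [30.  27.3] q [-0.368 -0.135  2.194  0.765  0.905  2.219] F [ 0.2 -0.2  0.7]
toolx [ 0.21  -0.913 -0.35 ] tooly [-0.865 -0.007 -0.502]
t 23.32 tip [0.5483 0.1051 0.1398] inbox mm [  11.7 -114.8  139.8] yaw -1.345 tilt 37.72 F [ 0.2 -0.2  0.7] w 0.0005 q [-0.37 -0.14  2.19  0.76  0.91  2.22]
(10, -110, 80) [1.61 3.12 4.86]
(10, -110, 40) [3.01 5.12 8.03]
(10, -100, 37) [2.22 5.22 8.7 ]
(10, -92, 35) [1.57 5.27 9.2 ]
(10, -86, 35) [1.03 5.24 9.46]
(10, -83, 35) [0.76 5.22 9.59]
t 23.32 tip [0.5483 0.1051 0.1398] inbox mm [  11.7 -114.8  139.8] yaw -1.345 tilt 37.72 F [ 0.2 -0.2  0.7] w 0.0005 q [-0.37 -0.14  2.19  0.76  0.91  2.22]
```

View pics/R0_side.png

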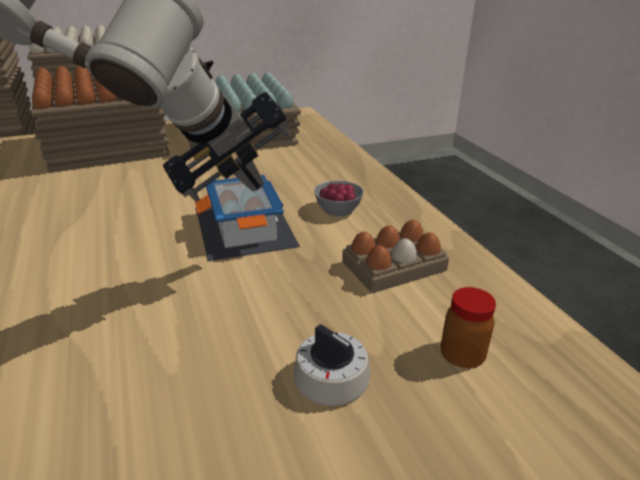

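View pics/R0_wrist.png

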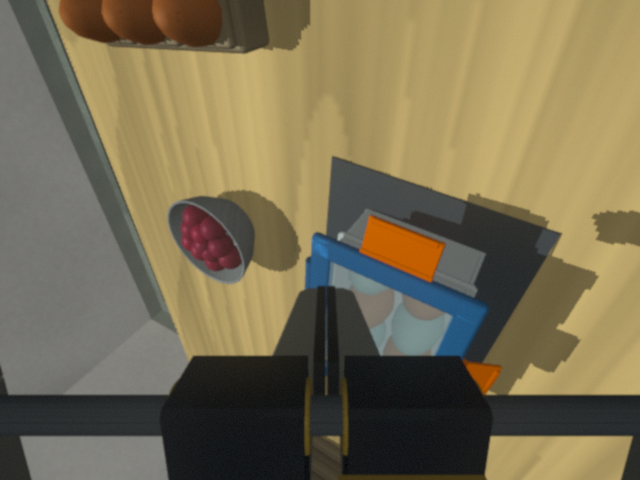

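Call:
apply_moves([
  [[1.6,3.1,4.9],0,0],
  [[1.6,3.1,4.9],0,0],
  [[2.3,4.1,6.5],0,0],
  [[3.0,5.1,8.0],0,0],
  [[3.0,5.1,8.0],0,0],
  [[2.2,5.2,8.7],0,0],
  [[1.6,5.3,9.2],0,0],
  [[1.3,5.3,9.3],0,0],
  [[1.0,5.2,9.5],0,0],
])

```text
t: 24.17
ee_pos: [0.4613, 0.0585, 0.1844]
ee_rot: [-1.863, 1.657, -0.106]
force: [-15.0, -41.0, -1.2]
width: 0.0002
```

```bash
python3 -c "
from h import *
look('R1','wrist,side');ax();tplan([(10,-86,35),(10,-83,35)]); crop('R1_side',170,140,320,260,5)"
```

```text
t 24.17 tip [0.548  0.1342 0.0332] inbox mm [  9.7 -85.7  33.2] yaw -1.352 tilt 37.3 F [-15.  -41.   -1.2] w 0.0002 q [-0.29  0.1   2.23  0.97  0.67  1.99]
t 24.27 tcp [0.461 0.058 0.184] tip [0.548 0.134 0.033] tilt(x,y)deg [29.9 26.6] q [-0.289  0.103  2.228  0.968  0.671  1.995] F [ -3.2 -26.3 -10. ]
toolx [ 0.203 -0.917 -0.343] tooly [-0.866 -0.004 -0.5  ]
(10, -86, 35) [-0.06 -0.12 -0.15]
(10, -83, 35) [-0.33 -0.13 -0.02]
```

View pics/R1_side_c.png

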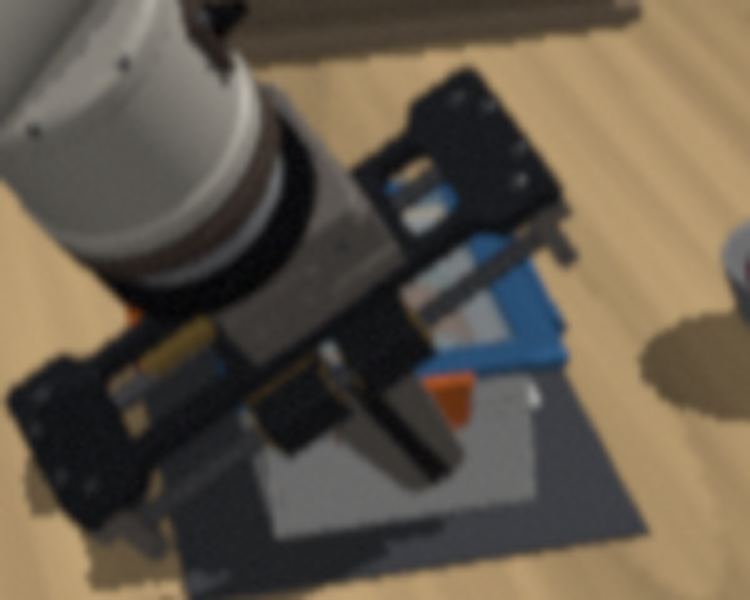

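View pics/R1_wrist.png

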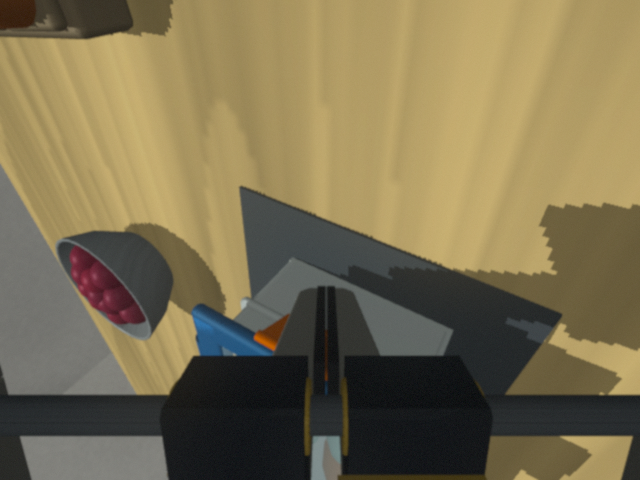

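Call:
apply_moves([
  [[0.5,0,0],0,0],
  [[2.5,0,-0.5],0,0],
  [[5,0,-2],0,0],
  [[6,-2,-6],0,0],
  [[6,-4,-10],0,0],
])

```text
t: 24.68
ee_pos: [0.4619, -0.0321, 0.2552]
ee_rot: [-1.859, 1.654, -0.082]
force: [1.6, -0.2, 1.0]
width: 0.0004
```

```bash
python3 -c "
from h import *
d,s=look('R2','wrist,side');flap('right',s,(1.57,1.8,1.9,2.0));ax(); crop('R2_side',170,140,320,260,5)"
```

```text
t 24.68 tip [0.5469 0.0465 0.1045] inbox mm [  13.8 -173.4  104.5] yaw -1.349 tilt 37.52 F [ 1.6 -0.2  1. ] w 0.0004 q [-0.51 -0.04  2.19  0.8   0.94  2.04]
lid edge [[394.3, 380.5], [328.3, 346.1]]
1.57 [[398.1, 371.8], [332.0, 338.1], [411.6, 343.0], [348.7, 312.9]]
1.8 [[398.2, 371.4], [332.2, 337.8], [409.8, 348.0], [347.8, 318.1]]
1.9 [[398.3, 371.3], [332.3, 337.7], [408.8, 350.6], [347.1, 320.6]]
2.0 [[398.4, 371.2], [332.4, 337.6], [407.7, 353.4], [346.3, 323.3]]
t 24.78 tcp [ 0.466 -0.034  0.263] tip [0.554 0.043 0.113] tilt(x,y)deg [30.4 27.3] q [-0.507 -0.046  2.177  0.805  0.935  2.043] F [ 0.1 -0.4  0.4]
toolx [ 0.21  -0.914 -0.348] tooly [-0.861 -0.005 -0.508]
```

View pics/R2_side_c.png

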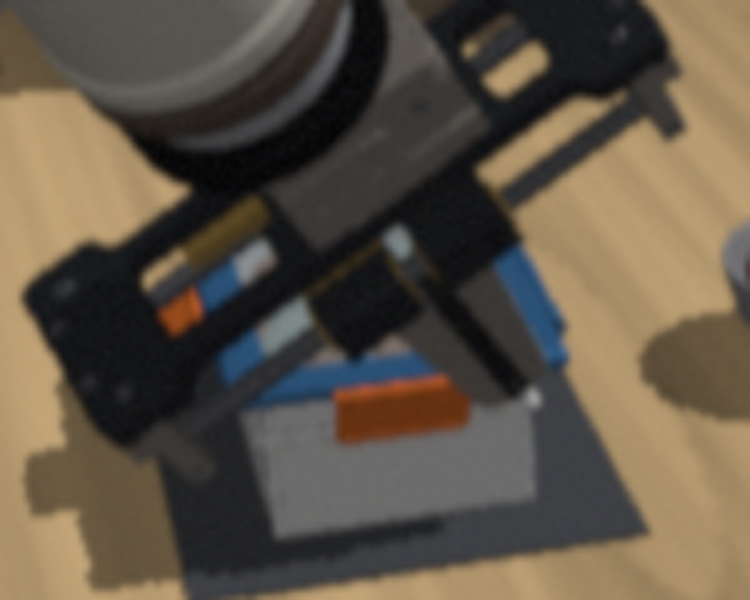

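View pics/R2_wrist.png

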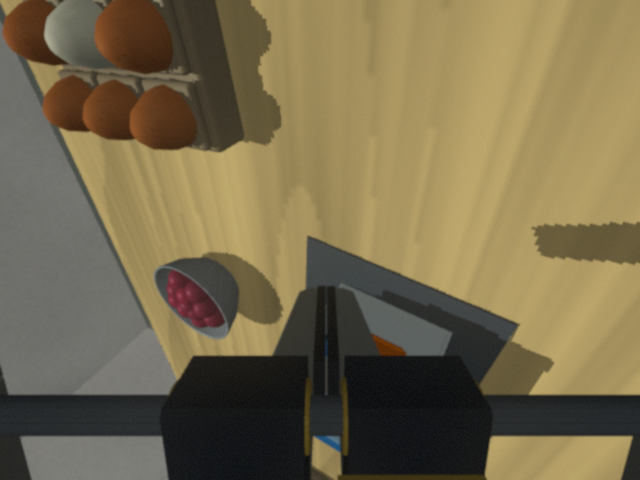

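```bash
cat >> h.py <<'E'
def flapcam(cam,side,ox,oy,f,angs,o=1.5):
    ax={"left":(0,1),"right":(0,-1),"near":(-1,0)}[side]; h0=64 if side=="near" else 87
    for a in angs:
        L=[]
        for l in (0,26):
            for w in (-25,25):
                u=h0+l*np.cos(a)+o*np.sin(a); z=65-l*np.sin(a)+o*np.cos(a)
                L.append(((proj(cam,boxpt(ax[0]*u+(w if ax[0]==0 else 0),ax[1]*u+(w if ax[1]==0 else 0),z))[0]-[ox,oy])*f).round(0).tolist())
        print(a,L)
E
python3 -c "
from h import *
flapcam('side','right',170,140,5,(1.4,1.57,1.7,1.8,1.9,2.0))
print(((proj('side',[boxpt(-62,-85,70),boxpt(62,-85,70)])-[170,140])*5).round())"
```

```text
1.4 [[335.0, 397.0], [473.0, 378.0], [342.0, 465.0], [479.0, 445.0]]
1.57 [[335.0, 397.0], [473.0, 378.0], [340.0, 461.0], [476.0, 441.0]]
1.7 [[335.0, 398.0], [473.0, 379.0], [339.0, 456.0], [474.0, 437.0]]
1.8 [[335.0, 398.0], [473.0, 379.0], [337.0, 452.0], [473.0, 433.0]]
1.9 [[335.0, 398.0], [473.0, 380.0], [336.0, 447.0], [471.0, 428.0]]
2.0 [[335.0, 399.0], [473.0, 380.0], [335.0, 442.0], [470.0, 423.0]]
[[227. 395.]
 [570. 348.]]
```

```bash
python3 -c "
from h import *
tplan([(-88,8,130)])"
```

```text
(-88, 8, 130) [-20.06   7.46   1.89]
```

Call:
apply_moves([
  [[-20.1,7.5,1.9],-1.27,0],
  [[-20.1,7.5,1.9],-1.27,0],
  [[-20.1,7.5,1.9],-1.27,0],
  [[-20.1,7.5,1.9],-1.27,0],
  [[-20.1,7.5,1.9],-1.27,0],
  [[-20.1,7.5,1.9],-1.27,0],
  [[-20.1,7.5,1.9],-1.27,0],
  [[-20.1,7.5,1.9],-1.27,0],
  [[-20.1,7.5,1.9],-1.27,0],
  [[-20.1,7.5,1.9],-1.27,0],
])

```text
t: 25.62
ee_pos: [0.3639, 0.16, 0.2751]
ee_rot: [-2.577, 0.25, -0.591]
force: [-0.4, -0.2, -0.4]
width: 0.0003
```

```bash
python3 -c "
from h import *
ax();tplan([(-88,8,80),(-88,8,60),(-88,8,40),(-78,8,37),(-70,8,35),(-66,8,35),(-62,8,35)])
look('N0','wrist,side')"
```

```text
t 25.62 tcp [0.364 0.16  0.275] tip [0.45  0.239 0.125] tilt(x,y)deg [29.7 27.6] q [-0.048 -0.379  2.418  0.705  0.736  1.27 ] F [-0.4 -0.2 -0.4]
toolx [ 0.89  -0.276  0.363] tooly [-0.068 -0.868 -0.493]
(-88, 8, 80) [-0.91  2.61  3.63]
(-88, 8, 60) [-1.64  3.59  5.21]
(-88, 8, 40) [-2.36  4.58  6.79]
(-78, 8, 37) [-1.57  4.71  7.45]
(-70, 8, 35) [-0.92  4.79  7.95]
(-66, 8, 35) [-0.56  4.79  8.12]
(-62, 8, 35) [-0.19  4.78  8.29]
t 25.62 tip [0.4496 0.2387 0.1248] inbox mm [-94.7  12.7 124.8] yaw -0.301 tilt 37.73 F [-0.4 -0.2 -0.4] w 0.0003 q [-0.05 -0.38  2.42  0.7   0.74  1.27]
```

View pics/N0_wrist.png

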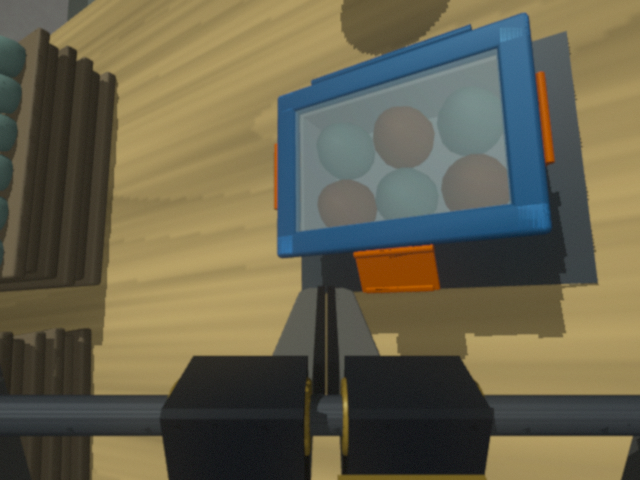

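Call:
apply_moves([
  [[-0.9,2.6,3.6],0,0],
  [[-1.2,3.1,4.4],0,0],
  [[-1.6,3.6,5.2],0,0],
  [[-2.4,4.6,6.8],0,0],
  [[-2.4,4.6,6.8],0,0],
  [[-1.6,4.7,7.5],0,0],
  [[-0.9,4.8,8.0],0,0],
  [[-0.6,4.8,8.1],0,0],
  [[-0.6,4.8,8.1],0,0],
])

```text
t: 26.47
ee_pos: [0.3922, 0.1528, 0.1849]
ee_rot: [-2.575, 0.262, -0.587]
force: [-0.4, -0.0, -2.6]
width: 0.0004
```

```bash
python3 -c "
from h import *
look('N1','wrist');ax();tplan([(-64,8,35),(-62,8,35),(-60,8,35)])"
```

```text
t 26.47 tip [0.4778 0.2313 0.0346] inbox mm [-66.1   7.   34.6] yaw -0.309 tilt 37.68 F [-0.4 -0.  -2.6] w 0.0004 q [-0.07 -0.04  2.38  1.01  0.55  0.89]
t 26.52 tcp [0.392 0.153 0.185] tip [0.478 0.231 0.035] tilt(x,y)deg [29.7 27.6] q [-0.066 -0.041  2.377  1.01   0.549  0.888] F [-1.   0.1 -1.3]
toolx [ 0.889 -0.284  0.359] tooly [-0.076 -0.865 -0.495]
(-64, 8, 35) [ 0.17 -0.1   0.11]
(-62, 8, 35) [ 0.35 -0.11  0.2 ]
(-60, 8, 35) [ 0.53 -0.11  0.28]
```

View pics/N1_wrist.png

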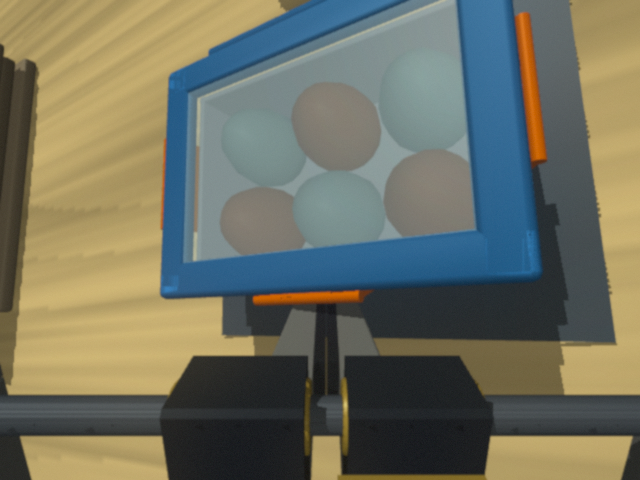

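Call:
apply_moves([
  [[0.15,-0.1,0.1],0,0],
  [[0.3,-0.1,0.15],0,0],
  [[0.4,-0.1,0.2],0,0],
  [[0.5,-0.1,0.25],0,0],
])

```text
t: 26.85
ee_pos: [0.3966, 0.1535, 0.1845]
ee_rot: [-2.576, 0.258, -0.584]
force: [-10.2, -1.6, 2.5]
width: 0.0006
```

```bash
python3 -c "
from h import *
where();tplan([(-60,8,35),(-58,8,35)])"
```

```text
t 26.85 tip [0.4817 0.2323 0.034 ] inbox mm [-62.3   8.2  34. ] yaw -0.306 tilt 37.62 F [-10.2  -1.6   2.5] w 0.0006 q [-0.06 -0.03  2.36  1.01  0.55  0.89]
(-60, 8, 35) [ 0.25 -0.04  0.  ]
(-58, 8, 35) [ 0.43 -0.04  0.09]
```

Call:
apply_moves([
  [[0.1,0,0.05],0,0],
  [[0.2,0,0.1],0,0],
  [[0.3,0,0.1],0,0],
  [[0.3,0,0.1],0,0],
])

```text
t: 27.18
ee_pos: [0.3981, 0.1536, 0.1835]
ee_rot: [-2.577, 0.257, -0.578]
force: [-14.3, -0.6, 3.6]
width: 0.0007
```

```bash
python3 -c "
from h import *
where()"
```

```text
t 27.18 tip [0.4824 0.2327 0.0327] inbox mm [-61.6   8.6  32.7] yaw -0.303 tilt 37.47 F [-14.3  -0.6   3.6] w 0.0007 q [-0.06 -0.02  2.36  1.01  0.55  0.89]
```

Call:
apply_moves([
  [[0.1,0,0],0,0],
  [[0.2,0,0],0,0],
  [[0.2,0,0],0,0],
  [[-1,0,0],0,0],
  [[-3,0,-1.5],0,0],
  [[-4,0,-3],0,0],
  [[-4,0,-5],0,0],
])

```text
t: 27.77
ee_pos: [0.3406, 0.1439, 0.2093]
ee_rot: [-2.577, 0.261, -0.583]
force: [-0.7, -0.2, -0.3]
width: 0.0007
```

```bash
python3 -c "
from h import *
d,s=look('N2','wrist');flap('near',s,(1.57,1.8,1.9,2.0)); crop('N2_wrist',200,240,400,340,4)"
```

```text
t 27.77 tip [0.4257 0.2225 0.0586] inbox mm [-117.6   -4.9   58.6] yaw -0.307 tilt 37.55 F [-0.7 -0.2 -0.3] w 0.0007 q [-0.11 -0.3   2.52  0.87  0.65  1.02]
lid edge [[347.3, 180.9], [260.0, 198.3]]
1.57 [[352.4, 191.1], [266.2, 207.0], [374.2, 203.2], [294.3, 216.1]]
1.8 [[352.7, 191.2], [266.6, 207.0], [373.5, 191.9], [293.8, 206.0]]
1.9 [[352.8, 191.2], [266.7, 207.0], [372.8, 186.9], [293.2, 201.6]]
2.0 [[353.0, 191.1], [266.9, 206.9], [372.0, 181.9], [292.3, 197.2]]
```

View pics/N2_wrist.png

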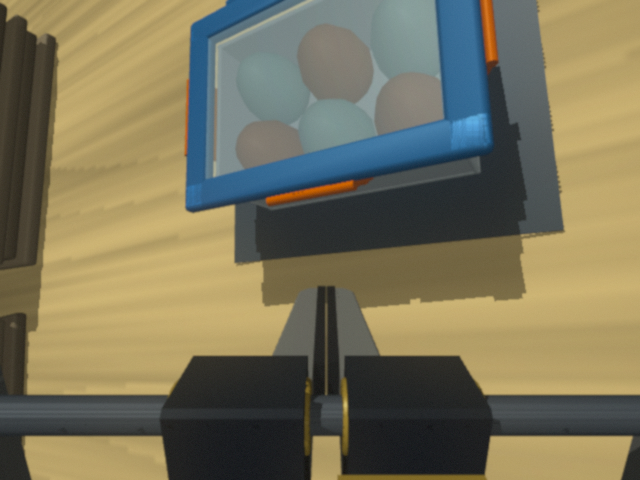

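```bash
python3 -c "
from h import *
crop('N2_wrist',250,160,390,220,5.5)"
```

```text
(no output)
```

View pics/N2_wrist_c.png

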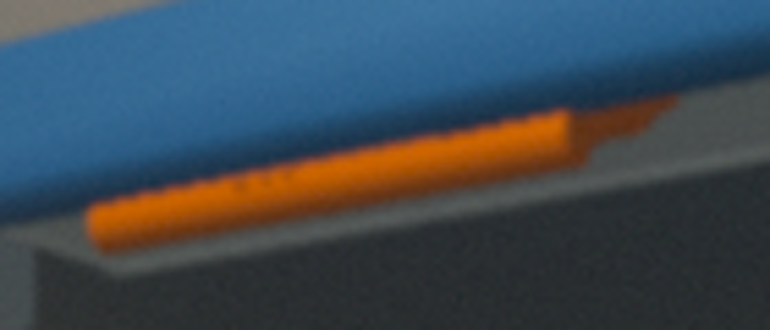

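All three clips look fully tucked. On the near side the flap's end corner appears at about (373,178), which matches 2.0 rad. Next I'll remove the lean, using the last joint's other stop over the free area on the right, before going to the timer.

Call:
apply_moves([
  [[21.8,19.5,-26.4],-1.25,0],
  [[21.8,19.5,-26.4],-1.25,0],
  [[21.8,19.5,-26.4],-1.25,0],
  [[21.8,19.5,-26.4],-1.25,0],
  [[21.8,19.5,-26.4],-1.25,0],
  [[21.8,19.5,-26.4],-1.25,0],
  [[21.8,19.5,-26.4],-1.25,0],
  [[21.8,19.5,-26.4],-1.25,0],
  [[21.8,19.5,-26.4],-1.25,0],
  [[21.8,19.5,-26.4],-1.25,0],
])

```text
t: 28.65
ee_pos: [0.4038, -0.2006, 0.4051]
ee_rot: [-2.471, -1.436, -0.957]
force: [0.4, 0.1, 0.2]
width: 0.0006
```

```bash
cat >> h.py <<'E'
def wplan(tcps):
    from rig import status
    s=status.read_state(); M=R.from_rotvec(s["ee_rot"]).as_matrix()
    for t in tcps: print(t,np.round(M.T@(np.array(t)-s["ee_pos"])*100,1))
E
python3 -c "
from h import *
ax();wplan([(.22,-.48,.38)])
d,s=look('B1','scene,side'); crop('B1_side',170,140,320,260,5); crop('B1_scene',360,205,490,302,6)"
```

```text
t 28.65 tcp [ 0.404 -0.201  0.405] tip [ 0.491 -0.123  0.255] tilt(x,y)deg [30.  27.2] q [-0.922 -0.221  2.022  0.663  1.436 -0.529] F [0.4 0.1 0.2]
toolx [0.347 0.738 0.579] tooly [ 0.819 -0.54   0.197]
(0.22, -0.48, 0.38) [-28.4  -0.5 -17.8]
t 28.65 tip [ 0.4907 -0.1235  0.2548] inbox mm [ -32.3 -346.4  254.8] yaw 1.131 tilt 37.71 F [0.4 0.1 0.2] w 0.0006 q [-0.92 -0.22  2.02  0.66  1.44 -0.53]
```

View pics/B1_side_c.png

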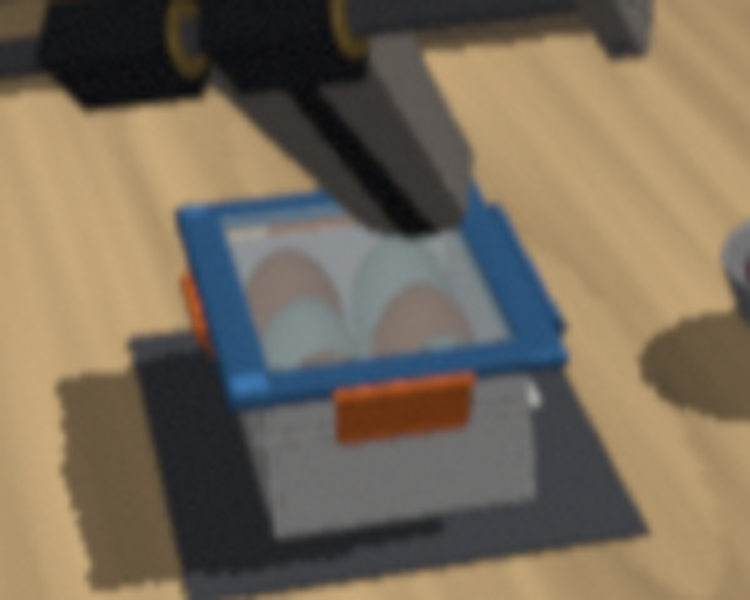

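View pics/B1_scene_c.png

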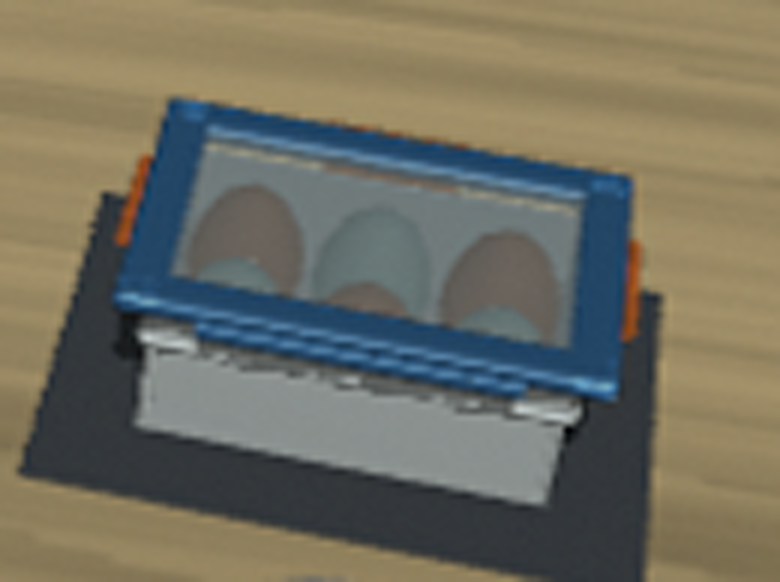

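Call:
apply_moves([
  [[-28.4,-0.5,-17.8],-1.25,0],
  [[-28.4,-0.5,-17.8],-1.25,0],
  [[-28.4,-0.5,-17.8],-1.25,0],
  [[-28.4,-0.5,-17.8],-1.25,0],
  [[-28.4,-0.5,-17.8],-1.25,0],
  [[-28.4,-0.5,-17.8],-1.25,0],
  [[-28.4,-0.5,-17.8],-1.25,0],
  [[-28.4,-0.5,-17.8],-1.25,0],
  [[-28.4,-0.5,-17.8],-1.25,0],
  [[-28.4,-0.5,-17.8],-1.25,0],
])

```text
t: 29.58
ee_pos: [0.2168, -0.4767, 0.3747]
ee_rot: [1.182, 2.495, 0.871]
force: [0.1, 0.0, 0.2]
width: 0.0007
```

```bash
python3 -c "
from h import *
ax()"
```

```text
t 29.58 tcp [ 0.217 -0.477  0.375] tip [ 0.303 -0.399  0.224] tilt(x,y)deg [29.8 27.4] q [-1.501  0.154  1.719  0.505  1.697 -2.233] F [0.1 0.  0.2]
toolx [-0.641  0.767  0.031] tooly [0.62  0.493 0.61 ]
```

Call:
apply_moves([
  [[0,0,0],-1.3,0],
  [[0,0,0],-1.3,0],
  [[0,0,0],-1.3,0],
  [[0,0,0],-1.3,0],
  [[0,0,0],-1.3,0],
  [[0,0,0],-1.3,0],
  [[0,0,0],-1.3,0],
  [[0,0,0],-1.3,0],
  [[0,0,0],-1.3,0],
  [[0,0,0],-1.3,0],
])

```text
t: 30.42
ee_pos: [0.3043, -0.4612, 0.4245]
ee_rot: [-0.11, 2.665, 0.551]
force: [0.1, 0.1, -0.6]
width: 0.0004
```

```bash
python3 -c "
from h import *
ax()"
```

```text
t 30.42 tcp [ 0.304 -0.461  0.424] tip [ 0.377 -0.386  0.266] tilt(x,y)deg [24.6 25.3] q [-1.322  0.154  1.606  0.49   1.699 -2.991] F [ 0.1  0.1 -0.6]
toolx [-0.911  0.007 -0.413] tooly [-0.158  0.918  0.363]
```

Call:
apply_moves([
  [[4,-1.5,3],-1.3,0],
  [[8.7,-3,6.4],-1.3,0],
  [[8.7,-3,6.4],-1.3,0],
  [[8.7,-3,6.4],-1.3,0],
  [[8.7,-3,6.4],-1.3,0],
  [[8.7,-3,6.4],-1.3,0],
  [[8.7,-3,6.4],-1.3,0],
  [[8.7,-3,6.4],-1.3,0],
])

```text
t: 31.08
ee_pos: [0.4562, -0.3663, 0.4236]
ee_rot: [-0.608, 2.798, 0.313]
force: [-0.0, -0.2, -0.8]
width: 0.0004
```

```bash
python3 -c "
from h import *
ax()"
```

```text
t 31.08 tcp [ 0.456 -0.366  0.424] tip [ 0.495 -0.317  0.244] tilt(x,y)deg [12.3 15.5] q [-0.957  0.182  1.547  0.325  1.516 -2.991] F [-0.  -0.2 -0.8]
toolx [-0.878 -0.375 -0.296] tooly [-0.431  0.889  0.153]
```

Call:
apply_moves([
  [[4,-1.5,0],-1.3,0],
  [[8,-3,0],-1.3,0],
  [[12,-5,0],-1.3,0],
  [[14,-5.4,0],-1.3,0],
  [[14,-5.4,0],-1.3,0],
])

```text
t: 31.5
ee_pos: [0.5282, -0.3171, 0.4284]
ee_rot: [-0.951, 2.877, 0.132]
force: [1.1, 0.2, -0.9]
width: 0.0005
```

```bash
python3 -c "
from h import *
ax()"
```

```text
t 31.5 tcp [ 0.528 -0.317  0.428] tip [ 0.543 -0.295  0.24 ] tilt(x,y)deg [4.4 6.7] q [-0.766  0.249  1.448  0.137  1.472 -2.991] F [ 1.1  0.2 -0.9]
toolx [-0.798 -0.588 -0.13 ] tooly [-0.598  0.8    0.048]
```

Call:
apply_moves([
  [[0,0,0],-0.36,0],
  [[0,0,0],-0.36,0],
  [[0,0,0],-0.36,0],
])

```text
t: 31.75
ee_pos: [0.5729, -0.2571, 0.4335]
ee_rot: [-1.19, 2.86, 0.05]
force: [0.5, 0.6, 0.0]
width: 0.0008
```

```bash
python3 -c "
from h import *
ax()"
```

```text
t 31.75 tcp [ 0.573 -0.257  0.434] tip [ 0.578 -0.248  0.244] tilt(x,y)deg [1.6 2.7] q [-0.626  0.275  1.405  0.055  1.467 -2.991] F [0.5 0.6 0. ]
toolx [-0.704 -0.708 -0.053] tooly [-0.71   0.704  0.013]
```

Call:
apply_moves([
  [[0,0,0],-0.11,0],
  [[0,0,0],-0.22,0],
])

```text
t: 31.92
ee_pos: [0.6001, -0.2099, 0.4338]
ee_rot: [-1.356, 2.831, -0.002]
force: [1.1, -0.3, 0.8]
width: 0.0006
```

Call:
apply_moves([
  [[0,0,0],0,0],
  [[0,0,0],0,0],
])

```text
t: 32.08
ee_pos: [0.5994, -0.2111, 0.4335]
ee_rot: [-1.355, 2.832, -0.001]
force: [-0.1, 0.2, -0.2]
width: 0.0001
```

```bash
python3 -c "
from h import *
ax()"
```

```text
t 32.08 tcp [ 0.599 -0.211  0.433] tip [ 0.6   -0.211  0.243] tilt(x,y)deg [0.1 0. ] q [-5.290e-01  2.960e-01  1.379e+00  2.000e-03  1.465e+00 -2.992e+00] F [-0.1  0.2 -0.2]
toolx [-0.628 -0.779 -0.002] tooly [-0.779  0.628 -0.002]
```

```bash
python3 -c "
from h import *
plan([.5545,-.2156,.16],1.977)"
```

```text
shift cm [3.19 3.22 8.34] turn 2.057
```

Call:
apply_moves([
  [[3.2,3.2,4],1.2,45],
  [[3.2,3.2,8.3],1.2,45],
  [[3.2,3.2,8.3],1.2,45],
  [[3.2,3.2,8.3],1.2,45],
  [[3.2,3.2,8.3],1.2,45],
  [[3.2,3.2,8.3],1.2,45],
  [[3.2,3.2,8.3],1.2,45],
  [[3.2,3.2,8.3],1.2,45],
  [[3.2,3.2,8.3],1.2,45],
  [[3.2,3.2,8.3],1.2,45],
])

```text
t: 32.92
ee_pos: [0.5535, -0.2188, 0.3507]
ee_rot: [0.497, 3.099, 0.001]
force: [-0.1, 0.1, 0.1]
width: 0.0416
```

Call:
apply_moves([
  [[0,0,0],0.86,45],
  [[0,0,0],0.86,45],
  [[0,0,0],0.86,45],
  [[0,0,0],0.86,45],
  [[0,0,0],0.86,45],
  [[0,0,0],0.86,45],
  [[0,0,0],0.86,45],
  [[0,0,0],0.86,45],
])

```text
t: 33.58
ee_pos: [0.5535, -0.2188, 0.3507]
ee_rot: [1.74, 2.613, 0.003]
force: [0.5, -0.0, -0.4]
width: 0.0412
```

```bash
python3 -c "
from h import *
d,s=look('K0','wrist,side'); ax()
q=TIM
print('centre top',wproj(D0,s,[[q[0],q[1],.076],[q[0],q[1],.042]]).round(1))"
```

```text
t 33.58 tip [ 0.5541 -0.2188  0.1607] inbox mm [  36.5 -437.8  160.7] yaw 1.967 tilt 0.16 F [ 0.5 -0.  -0.4] w 0.0412 q [-0.58  0.25  1.6   0.    1.29 -0.98]
t 33.68 tcp [ 0.554 -0.219  0.351] tip [ 0.554 -0.219  0.161] tilt(x,y)deg [0.2 0. ] q [-0.579  0.254  1.596  0.002  1.29  -0.983] F [-0.1 -0.1 -0. ]
toolx [-0.392  0.92  -0.001] tooly [0.92  0.392 0.002]
centre top [[326.8 249.4]
 [326.5 236.6]]
```

View pics/K0_wrist.png

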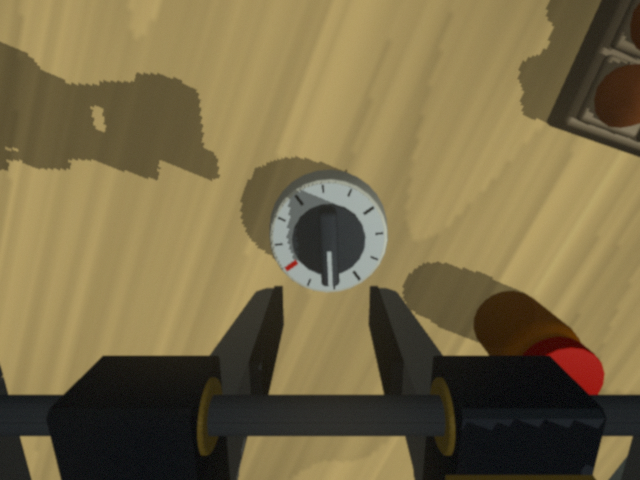

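```bash
python3 -c "
from h import *
crop('K0_wrist',260,170,400,300,4.6)"
```

```text
(no output)
```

View pics/K0_wrist_c.png

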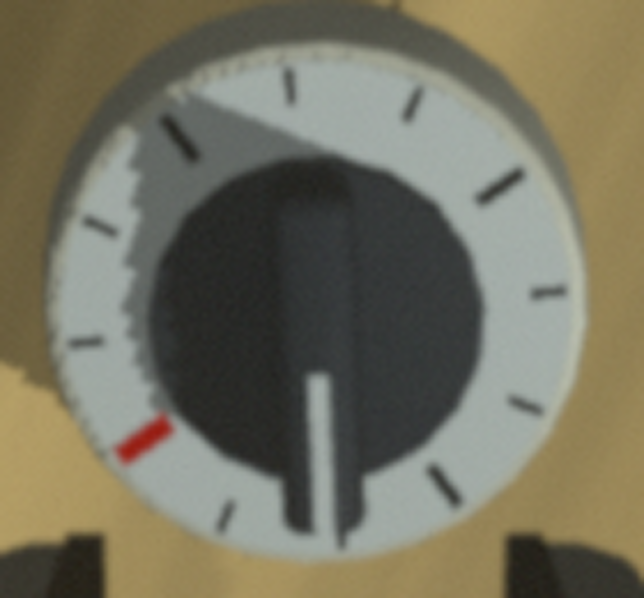

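```bash
cat > tim.py <<'E'
from h import *
from rig import status
s=status.read_state()
pt={0:(445,486),10:(226,517),15:(145,440),20:(86,342),25:(101,227),30:(181,139),35:(291,86),40:(413,104),45:(500,187),50:(548,292),55:(526,406)}
m=np.array(list(pt)); px=un(list(pt.values()),260,170,4.6); a=-m/60*2*np.pi
f=lambda q:(wproj(D0,s,Tf(q,np.c_[q[3]*np.cos(a),q[3]*np.sin(a),0*a+.042]))-px).ravel()
r=least_squares(f,[.5545,-.2156,-.54,.039]); print("timer",r.x.round(4),np.abs(r.fun).max().round(2)); q=r.x
pl=un([(318,375),(328,533)],260,170,4.6)
g=lambda v:(wproj(D0,s,[[q[0]+rr*np.cos(v[0])-v[1]*np.sin(v[0]),q[1]+rr*np.sin(v[0])+v[1]*np.cos(v[0]),.0762] for rr in (v[2],v[3])])-pl).ravel()
r2=least_squares(g,[-1.1,0,.01,.025]);print("pointer yaw, offset, r",r2.x.round(4),"dial",(q[2]-r2.x[0]).round(3))
E
python3 tim.py; python3 -c "
from h import *
ax()"
```

```text
timer [ 0.5566 -0.2162 -0.5326  0.0385] 1.83
pointer yaw, offset, r [-1.1054e+00 -1.0000e-04 -4.0000e-04  2.5100e-02] dial 0.573
t 33.68 tcp [ 0.554 -0.219  0.351] tip [ 0.554 -0.219  0.161] tilt(x,y)deg [0.2 0. ] q [-0.579  0.254  1.596  0.002  1.29  -0.983] F [-0.1 -0.1 -0. ]
toolx [-0.392  0.92  -0.001] tooly [0.92  0.392 0.002]
```

Call:
apply_moves([
  [[0.1,0.3,3],-0.065,45],
  [[0.1,0.3,6],-0.065,45],
  [[0.1,0.3,7.4],-0.065,45],
  [[0.1,0.3,7.4],-0.065,45],
  [[0.1,0.3,7.4],-0.065,45],
])

```text
t: 34.1
ee_pos: [0.5564, -0.216, 0.2765]
ee_rot: [1.645, 2.675, 0.002]
force: [0.2, -1.1, 1.0]
width: 0.0413
```

```bash
python3 -c "
from h import *
d,s=look('K1','wrist'); ax()
T=[.5566,-.2162]
for r in (-.027,0,.027):
  b=-1.1054; print(r,wproj(D0,s,[[T[0]+r*np.cos(b),T[1]+r*np.sin(b),.076]]).round(1))"
```

```text
t 34.1 tip [ 0.5567 -0.2159  0.0865] inbox mm [  39.  -434.7   86.5] yaw 2.039 tilt 0.09 F [ 0.2 -1.1  1. ] w 0.0413 q [-0.57  0.34  1.65  0.    1.15 -1.04]
t 34.15 tcp [ 0.557 -0.216  0.278] tip [ 0.558 -0.216  0.088] tilt(x,y)deg [ 0.2 -0. ] q [-5.730e-01  3.400e-01  1.644e+00  1.000e-03  1.155e+00 -1.041e+00] F [0.1 0.2 0.1]
toolx [-0.451  0.892 -0.002] tooly [0.892 0.451 0.003]
-0.027 [[323.9 246.7]]
0 [[323.9 297.9]]
0.027 [[323.8 345.3]]
```

View pics/K1_wrist.png

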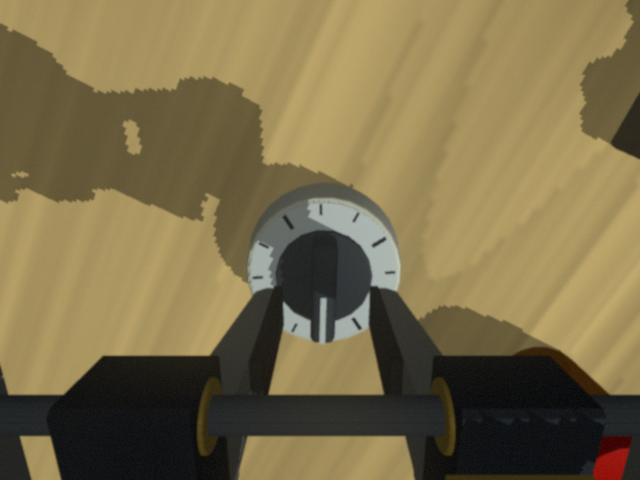

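```bash
python3 -c "
from h import *
crop('K1_wrist',240,180,410,350,3.5)"
```

```text
(no output)
```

View pics/K1_wrist_c.png

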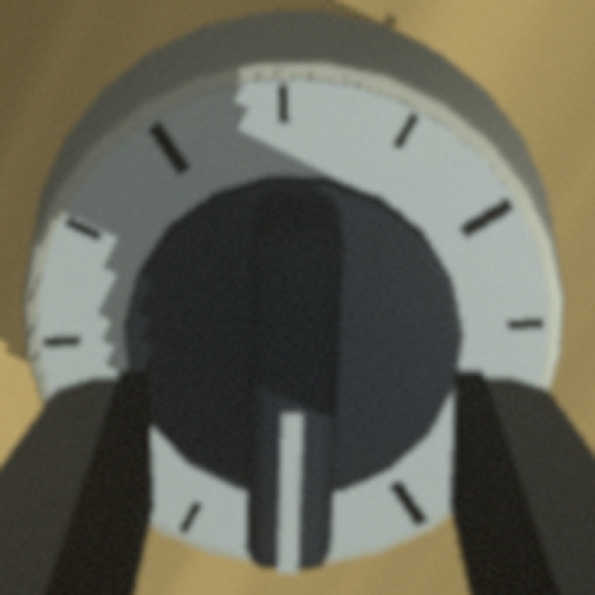

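```bash
python3 - <<'E'
from h import *
from rig import status
s=status.read_state()
pt={0:(408,503),10:(190,518),20:(62,342),25:(83,229),30:(169,148),35:(284,104),40:(405,131),45:(487,218),50:(526,324)}
m=np.array(list(pt)); px=un(list(pt.values()),240,180,3.5); a=-m/60*2*np.pi
f=lambda q:(wproj(D0,s,Tf(q,np.c_[q[3]*np.cos(a),q[3]*np.sin(a),0*a+.042]))-px).ravel()
r=least_squares(f,[.5545,-.2156,-.54,.039]); print("timer",r.x.round(4),r.fun.round(1)); q=r.x
pl=un([(292,412),(288,570)],240,180,3.5)
g=lambda v:(wproj(D0,s,[[q[0]+rr*np.cos(v[0])-v[1]*np.sin(v[0]),q[1]+rr*np.sin(v[0])+v[1]*np.cos(v[0]),.0762] for rr in (v[2],v[3])])-pl).ravel()
r2=least_squares(g,[-1.1,0,.01,.025]);print("pointer yaw, offset, r",r2.x.round(4),"dial",(q[2]-r2.x[0]).round(3))
where()
E
```

```text
timer [ 0.5577 -0.2178 -0.5417  0.0389] [ 0.6  1.2  0.1 -0.8  0.5 -0.3  0.5  0.3 -1.2 -1.4 -0.3  0.8 -0.3  0.9
  1.3 -0.9 -1.1  0.1]
pointer yaw, offset, r [-1.1285e+00  0.0000e+00 -7.0000e-04  2.5200e-02] dial 0.587
t 34.15 tip [ 0.5577 -0.2165  0.0879] inbox mm [  40.1 -435.3   87.9] yaw 2.039 tilt 0.22 F [0.1 0.2 0.1] w 0.0409 q [-0.57  0.34  1.64  0.    1.15 -1.04]
```

Call:
apply_moves([
  [[-0.1,-0.18,0],0.025,45],
  [[-0.1,-0.18,1.5],0.025,45],
  [[-0.1,-0.18,3.0],0.025,45],
  [[-0.1,-0.18,3.3],0.025,45],
  [[-0.1,-0.18,3.3],0.025,45],
])

```text
t: 34.57
ee_pos: [0.5556, -0.2177, 0.2441]
ee_rot: [1.68, 2.653, 0.002]
force: [0.0, 0.0, 1.2]
width: 0.0415
```

```bash
python3 -c "
from h import *
where()"
```

```text
t 34.57 tip [ 0.5561 -0.2177  0.0541] inbox mm [  38.5 -436.6   54.1] yaw 2.013 tilt 0.13 F [0.  0.  1.2] w 0.0415 q [-0.58  0.38  1.66  0.    1.09 -1.02]
```

Next I'll close gently on the bar.

Call:
apply_moves([
  [[0,0,0],0,25],
  [[0,0,0],0,15],
  [[0,0,0],0,10],
  [[0,0,0],0,5],
  [[0,0,0],0,5],
  [[0,0,0],0,5],
], squeeze=20)

```text
t: 35.07
ee_pos: [0.556, -0.2178, 0.2446]
ee_rot: [1.678, 2.652, 0.002]
force: [0.4, 0.6, 2.6]
width: 0.013
```

```bash
python3 -c "
from h import *
look('K2','wrist,side');ax();crop('K2_side',270,300,400,410,5)"
```

```text
t 35.07 tip [ 0.5566 -0.2179  0.0546] inbox mm [  39.  -436.8   54.6] yaw 2.013 tilt 0.21 F [0.4 0.6 2.6] w 0.013 q [-0.58  0.38  1.66  0.    1.09 -1.02]
t 35.17 tcp [ 0.556 -0.218  0.245] tip [ 0.557 -0.218  0.055] tilt(x,y)deg [ 0.2 -0. ] q [-5.760e-01  3.830e-01  1.661e+00  1.000e-03  1.094e+00 -1.019e+00] F [-0.6 -0.2  4. ]
toolx [-0.428  0.904 -0.002] tooly [0.904 0.428 0.003]
```

View pics/K2_side_c.png

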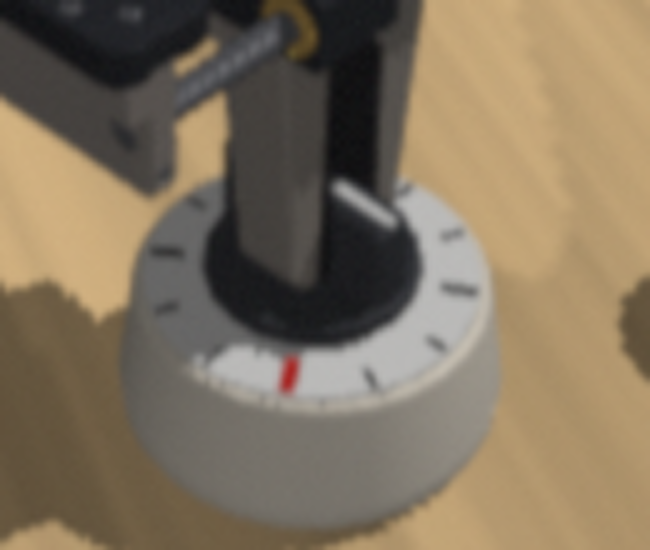

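Call:
apply_moves([
  [[0,0,0.1],0,5],
  [[0,0,0.2],0,5],
  [[0,0,0.3],0,5],
  [[0,0,0.3],0,5],
], squeeze=30)

```text
t: 35.5
ee_pos: [0.5563, -0.2179, 0.2445]
ee_rot: [1.678, 2.653, 0.001]
force: [-8.5, 4.5, 22.7]
width: 0.0128
```

```bash
python3 -c "
from h import *
where()"
```

```text
t 35.5 tip [ 0.5568 -0.2181  0.0545] inbox mm [  39.2 -436.9   54.5] yaw 2.014 tilt 0.17 F [-8.5  4.5 22.7] w 0.0128 q [-0.58  0.38  1.66  0.    1.09 -1.02]
```

Call:
apply_moves([
  [[0.1,-0.1,-0.08],0,5],
  [[0.1,-0.1,-0.08],0,5],
])

```text
t: 35.67
ee_pos: [0.5554, -0.2176, 0.2445]
ee_rot: [1.676, 2.649, 0.002]
force: [-2.2, 0.5, 12.6]
width: 0.0128
```

```bash
python3 -c "
from h import *
where()"
```

```text
t 35.67 tip [ 0.5566 -0.218   0.0545] inbox mm [  39.1 -436.8   54.5] yaw 2.013 tilt 0.39 F [-2.2  0.5 12.6] w 0.0128 q [-0.58  0.38  1.66  0.    1.09 -1.02]
```

Call:
apply_moves([
  [[0,0,0.04],0.05,5],
  [[0,0,0.04],0.1,5],
  [[0,0,0.04],0.15,5],
  [[0,0,0.04],0.2,5],
  [[0,0,0.04],0.25,5],
  [[0,0,0.04],0.3,5],
])

```text
t: 36.17
ee_pos: [0.5553, -0.2177, 0.2445]
ee_rot: [2.056, 2.368, 0.002]
force: [-4.2, 1.8, 17.0]
width: 0.0127
```

```bash
python3 -c "
from h import *
look('K3','side');crop('K3_side',270,300,400,410,5)
from rig import status; print(status.read_state()['wrist_torque'].round(2))"
```

```text
t 36.17 tip [ 0.5563 -0.2181  0.0545] inbox mm [  38.7 -437.    54.5] yaw 1.712 tilt 0.32 F [-4.2  1.8 17. ] w 0.0127 q [-0.58  0.38  1.66  0.    1.09 -0.72]
[0.36 0.83 0.1 ]
```

View pics/K3_side_c.png

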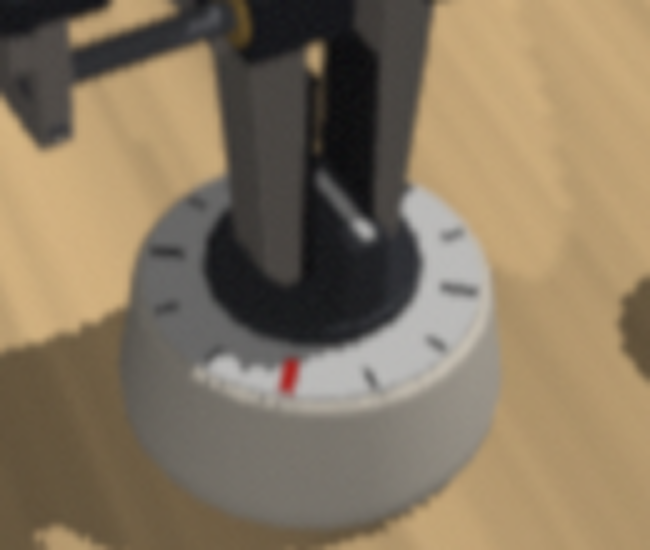

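Call:
apply_moves([
  [[0,0,0],0.07,5],
  [[0,0,0],0.14,5],
  [[0,0,0],0.21,5],
  [[0,0,0],0.28,5],
  [[0,0,0],0.35,5],
  [[0,0,0],0.42,5],
  [[0,0,0],0.48,5],
  [[0,0,0],0.54,5],
  [[0,0,0],0.59,5],
  [[0,0,0],0.59,5],
])

```text
t: 37.05
ee_pos: [0.5549, -0.2176, 0.2445]
ee_rot: [2.657, 1.67, 0.003]
force: [-7.3, 1.7, 19.5]
width: 0.0125
```

```bash
python3 -c "
from h import *
look('K4','side');crop('K4_side',270,300,400,410,5)"
```

```text
t 37.05 tip [ 0.5555 -0.218   0.0545] inbox mm [  37.9 -436.9   54.5] yaw 1.122 tilt 0.21 F [-7.3  1.7 19.5] w 0.0125 q [-0.58  0.38  1.66  0.    1.09 -0.13]
```

View pics/K4_side_c.png

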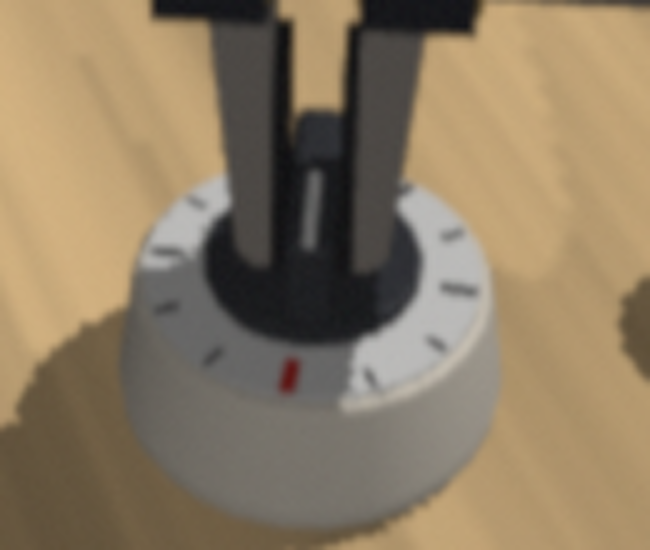

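Call:
apply_moves([
  [[0,-0.05,-0.04],0.045,5],
  [[0,-0.1,-0.04],0.09,5],
  [[0,-0.1,-0.04],0.09,5],
])

```text
t: 37.35
ee_pos: [0.5543, -0.2174, 0.2445]
ee_rot: [2.728, 1.547, 0.005]
force: [-2.7, 0.0, 13.4]
width: 0.0128
```

```bash
python3 -c "
from h import *
P=ray('side',un([(318,172),(308,247)],270,300,5),.076);v=P[1]-P[0];print('before: ptr yaw',np.arctan2(v[1],v[0]))
look('K5','side,wrist');crop('K5_side',270,300,400,410,5);crop('K5_wrist',240,180,410,350,3.5)"
```

```text
before: ptr yaw -2.046253389780941
t 37.35 tip [ 0.5553 -0.2179  0.0545] inbox mm [  37.7 -436.9   54.5] yaw 1.032 tilt 0.34 F [-2.7  0.  13.4] w 0.0128 q [-0.58  0.38  1.67  0.    1.09 -0.04]
```

View pics/K5_side_c.png

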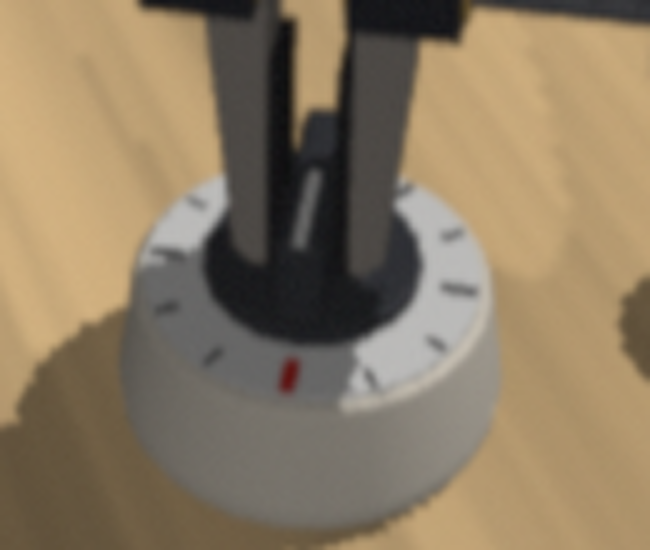

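View pics/K5_wrist_c.png

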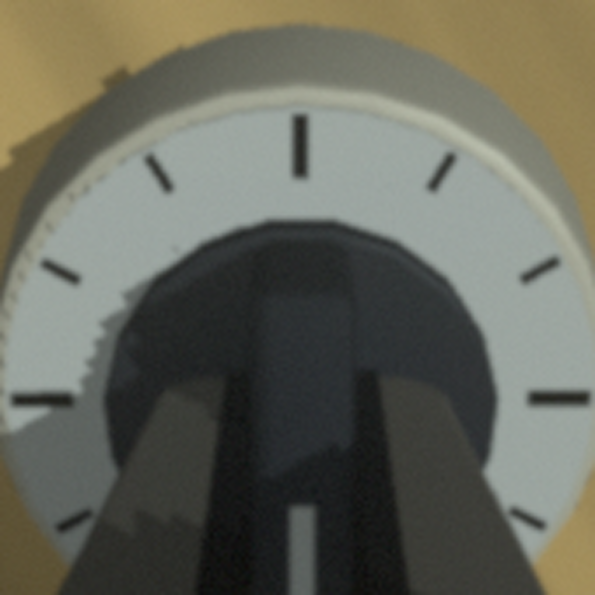

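Call:
apply_moves([
  [[0,-0.03,-0.08],0,5],
  [[0,-0.05,-0.15],0,5],
  [[0,-0.05,-0.15],0,5],
  [[0,-0.05,-0.15],0,15],
  [[0,-0.05,-0.15],0,25],
  [[0,-0.05,-0.15],0,35],
  [[0,-0.05,-0.3],0,40],
  [[0,-0.05,-0.3],0,40],
], squeeze=10)

```text
t: 38.12
ee_pos: [0.5527, -0.216, 0.244]
ee_rot: [-2.731, -1.552, -0.002]
force: [0.3, -0.3, 0.7]
width: 0.0365
```

```bash
python3 -c "
from h import *
look('K6','side,wrist');crop('K6_side',270,300,400,410,5)"
```

```text
t 38.12 tip [ 0.5528 -0.2158  0.054 ] inbox mm [  35.1 -434.9   54. ] yaw 1.033 tilt 0.08 F [ 0.3 -0.3  0.7] w 0.0365 q [-0.58  0.38  1.67  0.    1.09 -0.04]
```

View pics/K6_side_c.png

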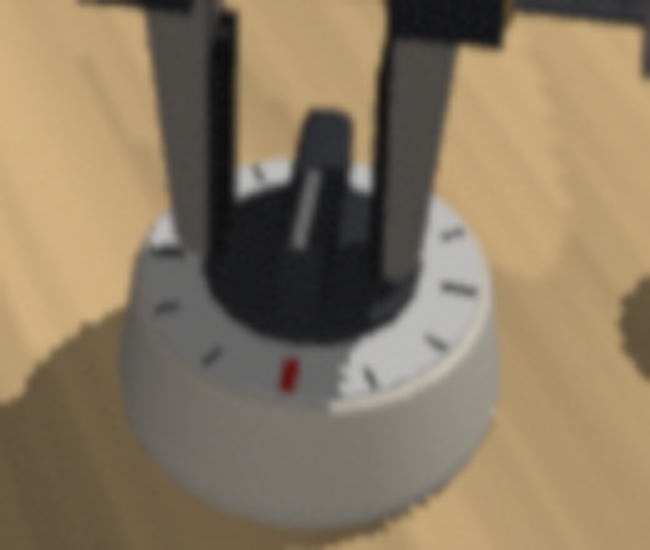

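Call:
apply_moves([
  [[0,0,-1],0,40],
  [[0,0,-4],0,40],
  [[0,0,-8],0,40],
  [[0,0,-11],0,40],
  [[0,0,-11],0,40],
  [[0,0,-11],0,40],
])

```text
t: 38.72
ee_pos: [0.5534, -0.2167, 0.358]
ee_rot: [2.726, 1.549, 0.008]
force: [-0.8, -0.4, -1.0]
width: 0.0365
```

```bash
python3 -c "
from h import *
look('K7','side,scene,wrist');crop('K7_wrist',260,170,400,300,4.6);crop('K7_side',170,140,320,260,5);crop('K7_scene',360,205,490,302,6)"
```

```text
t 38.72 tip [ 0.5548 -0.2174  0.168 ] inbox mm [  37.2 -436.3  168. ] yaw 1.033 tilt 0.47 F [-0.8 -0.4 -1. ] w 0.0365 q [-0.58  0.24  1.59  0.    1.3  -0.04]
```

View pics/K7_wrist_c.png

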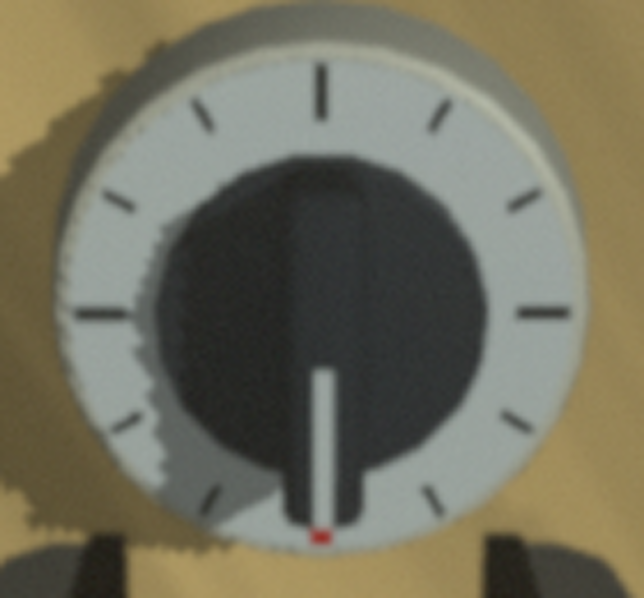

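View pics/K7_side.png

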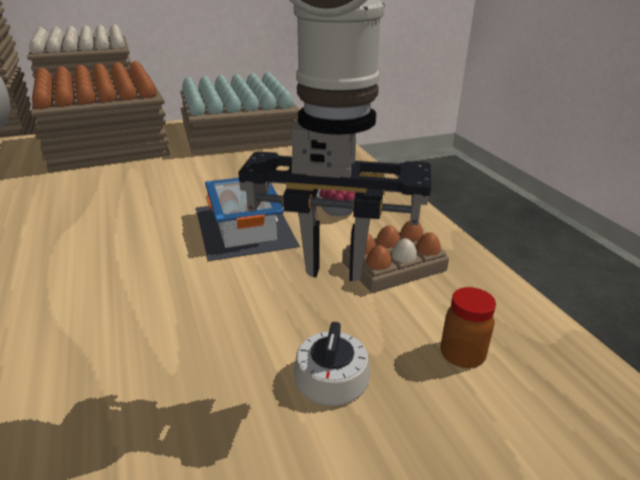

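View pics/K7_scene.png

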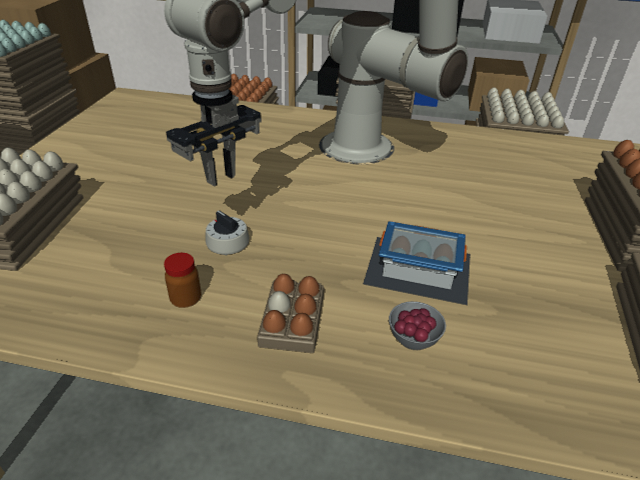

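The timer is set: in the wrist view the pointer lies on the red tick (321,537), and the red tick hasn't moved in the side view. I have time left, so I'll check the left clip from outside with the wrist camera.

```bash
python3 -c "
from h import *
plan(boxpt(0,135,130),1.512)"
```

```text
shift cm [ 49.02 -29.33   3.4 ] turn -0.479
```

Call:
apply_moves([
  [[49,-29.3,-2],-0.48,0],
  [[49,-29.3,-2],-0.48,0],
  [[49,-29.3,-2],-0.48,0],
  [[49,-29.3,-2],-0.48,0],
  [[49,-29.3,-2],-0.48,0],
  [[49,-29.3,-2],-0.48,0],
  [[49,-29.3,-2],-0.48,0],
  [[49,-29.3,-2],-0.48,0],
  [[49,-29.3,-2],-0.48,0],
  [[49,-29.3,-2],-0.48,0],
])

```text
t: 39.7
ee_pos: [0.5512, 0.202, 0.3674]
ee_rot: [2.284, 2.157, -0.002]
force: [0.8, -0.7, 0.3]
width: 0.0005
```

```bash
python3 -c "
from h import *
where();plan(boxpt(0,140,80),1.512)"
```

```text
t 39.7 tip [0.5511 0.2018 0.1774] inbox mm [  8.8 -18.1 177.4] yaw 1.513 tilt 0.06 F [ 0.8 -0.7  0.3] w 0.0005 q [ 0.15  0.22  1.6  -0.    1.32  0.2 ]
shift cm [15.8  -0.86  9.73] turn 0.001
```

Call:
apply_moves([
  [[8,-0.9,0],0,0],
  [[15.8,-0.9,0],0,0],
  [[15.8,-0.9,0],0,0],
  [[15.8,-0.9,3],0,0],
  [[15.8,-0.9,7],0,0],
  [[15.8,-0.9,9.7],0,0],
  [[15.8,-0.9,9.7],0,0],
  [[15.8,-0.9,9.7],0,0],
])

```text
t: 40.37
ee_pos: [0.5514, 0.3578, 0.2691]
ee_rot: [-2.284, -2.156, 0.007]
force: [0.3, 0.5, 0.4]
width: 0.0005
```

```bash
python3 -c "
from h import *
d,s=look('V1','wrist');flap('left',s,(1.57,1.8,1.9,2.0))"
```

```text
t 40.37 tip [0.5507 0.3572 0.0791] inbox mm [ -0.8 137.   79.1] yaw 1.513 tilt 0.27 F [0.3 0.5 0.4] w 0.0005 q [ 0.39  0.49  1.46 -0.    1.2   0.45]
lid edge [[279.6, 386.9], [372.2, 387.2]]
1.57 [[280.5, 375.7], [371.4, 376.0], [285.4, 350.0], [366.7, 350.2]]
1.8 [[280.6, 375.4], [371.3, 375.7], [285.6, 358.8], [366.5, 359.0]]
1.9 [[280.6, 375.3], [371.3, 375.6], [285.6, 362.9], [366.4, 363.2]]
2.0 [[280.6, 375.2], [371.2, 375.5], [285.6, 367.2], [366.4, 367.4]]
```

View pics/V1_wrist.png

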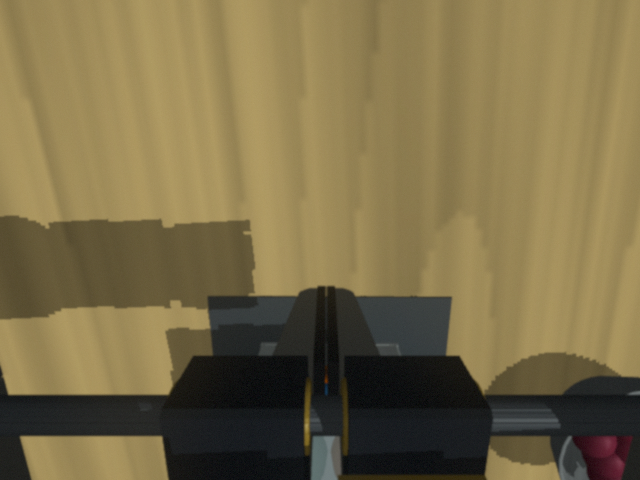

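Call:
apply_moves([
  [[-2,0,0],0,100],
  [[-2,0,0],0,100],
  [[-2,0,0],0,100],
  [[-2,0,0],0,100],
  [[-2,0,0],0,100],
  [[-2,0,0],0,100],
  [[-2,0,0],0,100],
  [[-2,0,0],0,100],
])

```text
t: 41.08
ee_pos: [0.5513, 0.3386, 0.2722]
ee_rot: [2.283, 2.156, 0.003]
force: [-0.2, -0.2, 0.5]
width: 0.0515
```

```bash
python3 -c "
from h import *
d,s=look('V2','wrist');flap('left',s,(1.57,1.8,1.9,2.0));crop('V2_wrist',260,290,400,400,5)"
```

```text
t 41.08 tip [0.5519 0.3385 0.0822] inbox mm [  1.5 118.4  82.2] yaw 1.514 tilt 0.16 F [-0.2 -0.2  0.5] w 0.0515 q [ 0.36  0.46  1.49 -0.    1.18  0.42]
lid edge [[274.7, 353.8], [368.3, 353.7]]
1.57 [[275.7, 343.1], [367.6, 343.0], [280.9, 320.7], [363.0, 320.7]]
1.8 [[275.7, 342.8], [367.5, 342.8], [281.1, 329.8], [362.8, 329.7]]
1.9 [[275.8, 342.7], [367.5, 342.7], [281.1, 333.9], [362.7, 333.9]]
2.0 [[275.8, 342.7], [367.4, 342.7], [281.1, 338.2], [362.7, 338.2]]
```

View pics/V2_wrist_c.png

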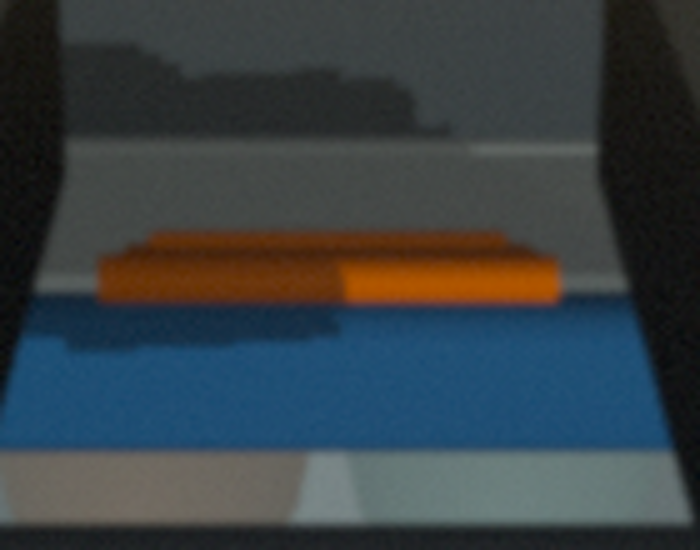

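The left clip is home: the flap's end is at about row 340, against 338 predicted at 2.0 rad and 334 at 1.9. I'll lift clear and hand in.

Call:
apply_moves([
  [[2,0,-3],0,100],
  [[4,0,-7],0,100],
  [[4,0,-11],0,100],
  [[4,0,-12],0,100],
  [[4,0,-12],0,100],
  [[4,0,-12],0,100],
])

```text
t: 41.63
ee_pos: [0.5534, 0.3782, 0.3923]
ee_rot: [2.283, 2.155, 0.004]
force: [0.3, -0.0, -0.8]
width: 0.0915
```

```bash
python3 -c "
from h import *
d,s=look('Z','scene,side');crop('Z_side',170,140,400,420,2);crop('Z_scene',160,200,500,360,2.3)"
```

```text
t 41.63 tip [0.554  0.3782 0.2023] inbox mm [  1.3 158.2 202.3] yaw 1.513 tilt 0.2 F [ 0.3 -0.  -0.8] w 0.0915 q [ 0.42  0.41  1.32 -0.    1.41  0.48]
```

View pics/Z_side_c.png

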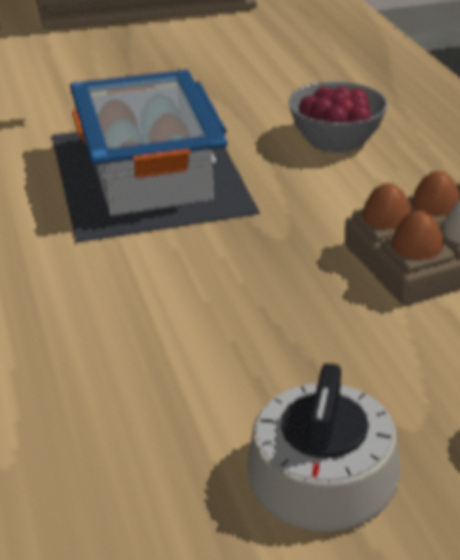

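View pics/Z_scene_c.png

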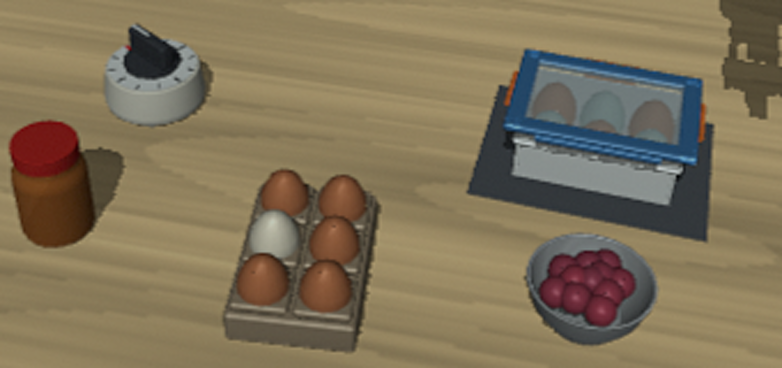

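The final pictures show the clips tucked in, the pointer on red, everything else where it was, and the robot clear of it all.

```bash
python3 -c "
from rig import manip
print(manip.close_job())"
```

```text
the job is handed in; nothing more can be done
None
```

I folded all three clips in under the lid, set the timer to its red fifteen-minute mark, let go of it, and handed the job in at about 42 s. No verdict came back.

**Clips:** A vertical finger only got the left clip to straight down, and pinching its edges did not help. I leaned the tool 27–38° by turning against the last joint's range stop, pushed the left, right and near clips home with the leaned fingers, then straightened the tool again.
- **Left:** in the close wrist view its end sits where 2.0 rad predicts.
- **Near:** its end corner also matches 2.0 rad.
- **Right:** judged only from the coarser side camera, which reads 1.9 to 2.0 rad.

**Timer:** I gripped the knob, pressed down with about 12–20 N and turned it roughly 0.98 rad clockwise. One reading just before the turn was 22.7 N, so I backed off. The pointer now lies on the red tick in the wrist view, and the side view shows the timer did not move.

**Other things:** The carton, bowl, jar and box stand where they were in the final pictures.

**Possible problem:** While I was pushing the right clip home, the wrist force briefly read 41 N sideways (about 44 N in total). That was a fingertip on the clip, not the arm or the gripper's body, and it is well under the 120 N wrist limit. If fingertip contact counts toward the 40 N limit, it went over.

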